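# Clamp a valve pipe with a U-bolt

## Task

Pick the U-bolt up off the bench and hang it by its crown over the two prongs of the rest, legs down, and let go. Then take it again from above, pass it legs down around the pipe of the blue housing's fixture, feel for the two holes in the plate underneath and slide it fully home, crown on the pipe, and let go. Leave the screw bin and the loose cover where they are.

Things in the scene. Friction and masses are not known exactly. Their poses are not given: they have to be found in the camera images.
- ubolt: Loose plain steel U-bolt of 10 mm round bar, 0.10-0.21 kg: two parallel legs 54 mm apart between centre lines (44 mm clear, 64 mm over the outside) joined by a half-round crown. Origin: centre of the crown's half circle, mid-bar. +x to the crown (outer face 32 mm, inner face 22 mm from the origin), y across the legs, z square to its flat. Starts flat on the bench, z up.
- leg_ends (a point): Point of the U-bolt midway between its two round-nosed leg ends, 75 mm from its origin along -x. Axes as ubolt.
- rest: Fixed steel rest with two prongs. Origin on the bench under the middle of the prongs, z up; prongs point along -x, roughly world -y. Foot 130 x 100 x 12 mm, from x = -45 to +85 mm; post 18 mm (x) by 30 mm at x = +58 mm, 152 mm high, carries the prongs. Hung on them legs down, square to the prongs, the U-bolt has its origin about 135 mm above the bench, perhaps a few degrees askew.
- prongs (a point): Middle of the two prongs, 150 mm above the rest's origin: level parallel round aluminium rods, 8 mm diameter, centre lines at y = +10 and -10 mm, running from the post at x = +49 mm along -x to x = -36 mm, where the tips bend up by 14 mm. Axes as rest.
- fixture: Fixed fixture. Origin on the bench below the pipe at the nominal clamp place, z up, x along the pipe. Foot 290 x 124 x 10 mm, x = -90 to +200 mm; front cradle 100 mm high at x = -81 to -67 mm; blue round housing, 106 mm diameter, 138 mm high, at x = +146 mm. Fully home, the U-bolt's crown rests on the pipe and its origin is about 95 mm above the bench.
- pipe_mid (a point): Point on the axis of the fixture's level steel pipe, 100 mm above the fixture's origin. Pipe 34 mm diameter, running along x from the front cradle (x = -85 mm) to the housing, with a 42 mm gland from x = +82 mm. Axes as fixture.
- plate_place (a point): Nominal point midway between the plate's holes, on its top face, 60 mm above the bench. Aluminium plate 90 mm (x) by 124 mm, 8 mm thick, on two side rails, open below for 42 mm; two 13 mm round through holes at y = +27 and -27 mm. The plate is set by hand: both holes together really lie anywhere from x = -18 to +18 mm of this point, not reported: look or feel for them. Axes as fixture.
- screw_bin: Bystander: clear bin of screws, 140 x 90 x 45 mm. Origin: centre of its underside.
- cover: Bystander: blue round housing cover, 106 mm diameter, 40 mm high. Origin: centre of its underside.

How it is judged (in metres and radians):
On the way:
1. the U-bolt hangs legs down on the prongs of the rest, let go (z of ubolt in the frame of rest between 0.12 and 0.15 m and horizontal distance between ubolt and rest below 0.055 m and angle between ubolt's own x axis and vertical below 0.5 rad and contact force between ubolt and rest above 0.2 N and contact force between ubolt and the fingers below 0.05 N), for 0.3 s.
At the end, for the whole second after the job is handed in: The U-bolt stands around the pipe with both legs through the plate's holes: its origin 88 to 99 mm above the bench (crown within 4 mm of resting on the pipe), within 26 mm of the nominal place, crown up within 0.17 rad, its flat square to the pipe within 0.2 rad, let go and at rest (z of ubolt in the frame of fixture between 0.088 and 0.099 m and horizontal distance between ubolt and fixture below 0.026 m and angle between ubolt's own x axis and vertical below 0.17 rad and angle between the z axis of ubolt and the x axis of fixture, either way round below 0.2 rad and contact force between ubolt and the fingers below 0.05 N and linear speed of ubolt below 0.02 m/s); the robot touches nothing.
It fails at once if the screw bin or the loose cover is moved by more than 20 mm (distance of any of screw_bin, cover from where it was at the start of the episode above 0.02 m).
It also fails if it takes over 72 s, if anything falls off the work surface, if the arm or the gripper's body presses on something with over 40 N, if the wrist force passes 120 N, or if a joint passes its speed limit or range.

## Robot

A 6-joint arm with a two-finger parallel gripper is mounted at the origin on the work surface. World frame = base frame: x ahead of the robot, y to its left, z up, the work surface at z = 0. Lengths are in m, angles in degrees, forces in N, time in s.
With the tool pointing down it reaches from about 0.35 to 0.875 m from the base axis. Payload 4.2 kg.
Tool frame: the origin (TCP) lies midway between the tips of the shut fingers; the grasp point (between the pads) lies 19 mm behind it; z points along the fingers, y is the direction in which the jaws open and shut (so a half turn about z gives the same grasp; the last joint's range is limited). The gripper opens to 87 mm and grips with 3 to 60 N. Pads are 19 mm wide; open, the fingers measure 117 mm over their backs; the gripper's body (75 mm by 190 mm) begins 51 mm behind the grasp point.
Start: joints at [-54.97, 22.042, 0.453, 0, -68.411, -14.817], TCP at [0.216, -0.586, 0.223] pointing down, gripper open.
Joint ranges: [-179.83, 179.83], [-69.29, 118.12], [-61.27, 80.66], [-181.25, 117.63], [-171.15, -9.14], [-177.46, 177.46]. Speed limits (degrees/s): [159.86, 159.86, 180, 180, 180, 180].

## Interface

Orientations are given as a 3x3 rotation matrix whose columns are the frame's x, y, z axes.
In Python, from station import sense, capture, finish_job gives the robot as it stands. The module is installed in compiled form; this text tells all that it offers.
- The arm moves only by the shell command python3 -m jog 'ROWS' [OPENING]. ROWS is JSON, a list of rows, each a list of 6 numbers: the shift along the tool's x, y, z in cm, then the turn, a rotation vector about the tool's x, y, z in degrees. In form: [[dx, dy, dz, wx, wy, wz], ...]. A call has exactly 5 rows; each row shifts and turns the commanded pose from where the row before left it, along the tool's axes as they then stand; what a row does not reach is not made up. A row lasts 1/12 s, in which the tool goes at most 41.7 mm and 7.16 degrees, less where a joint would pass 70% of its speed; a pose out of reach is approached as far as the arm can. A call is refused whole if a number of a shift passes 4.17 or a number of a turn 7.16, either way. A call with a gripper value outside its range is refused whole. OPENING is the finger opening in cm, from 0 to 8.7, set as the call begins (- or left out, the last holds). The fingers move at their own pace and stop on an object; the grip force is fixed at half the most. Time passes only in rows, so rows that do not move let the fingers close, or fill a call up. It gives the time, the measured TCP pose, the force and the opening at its end, in the units of the state.
- sense(): the state, without advancing time (a new reading comes with each control period).
- capture(name): name is "side" or "top" or "wrist"; returns a dict with "frame" (384x512x3 uint8, red, green, blue), "fx", "fy", "cx", "cy" (pixels), "dist" ([k1, k2, p1, p2, k3] as OpenCV has them; the pictures are not rectified), "world_to_cam" (4x4, takes a point from world to camera coordinates). Camera axes: x right, y up, looking along -z (the intrinsics and any distortion apply to the point x, -y, -z); pixel columns grow to the right and rows downward; lengths in m; the calibration is good to about 2 mm. A picture is of the moment at which its call begins. There is no depth.
- finish_job(): hands the job in, once; it reports no verdict.
The state is a dict: "time_s": time; "joints": joint angles; "joint_velocities": joint speeds; "effort": joint torques, N m; "tcp_pos": TCP position; "ee_rot": TCP orientation; "wrist_force": force on the tool from outside, world axes, zero at the start; "moment": the same for the moment, N m; "gripper_width": opening from 0.0 (shut) to 1.0 (fully open).
Only numpy, scipy, OpenCV 4.12 (cv2) and the standard library are available. Lean on these libraries where they do the work, as an engineer would, in place of code of your own. Each camera call takes 0.05 s, during which the arm holds its last target.

## Working session

There is one attempt and no reset: what is moved stays moved. The work goes in short steps, Python scripts to look and compute and a shell command to move; the robot and the scene stay as the last step left them, time stands still between calls to the robot, and variables do not carry over. Pictures are saved under pics/ and viewed, and the job is handed in when it is done.

```bash
mkdir -p pics; python3 - <<'E'
from station import sense,capture
import cv2
s=sense();print(s)
for n in("side","top","wrist"):
    c=capture(n);cv2.imwrite(f"pics/{n}0.png",c["frame"][:,:,::-1]);print(n,{k:c[k] for k in c if k!="frame"})
E
```

```text
{'time_s': 0.0, 'joints': array([-5.49686501e+01,  2.20882478e+01,  3.78029029e-01, -2.79312439e-02,
       -6.84121490e+01, -1.48169032e+01]), 'joint_velocities': array([-0.06272728, -0.02810156,  0.05979887, -0.06252022, -0.00815185,
       -0.08552072]), 'effort': array([-8.42794498e-05, -3.90663671e+01,  1.87403852e+01,  4.21976656e+00,
        1.09728935e-02, -1.73680305e-04]), 'tcp_pos': array([ 0.2157554 , -0.58591535,  0.22147688]), 'ee_rot': array([[-9.38468010e-01, -3.45365117e-01, -8.54755615e-04],
       [-3.45366158e-01,  9.38465866e-01,  2.00897891e-03],
       [ 1.08327731e-04,  2.18056611e-03, -9.99997617e-01]]), 'wrist_force': array([-0.92674168, -0.62642104, -0.18675759]), 'moment': array([-0.00312565,  0.0154196 , -0.01556937]), 'gripper_width': 1.0038178326949614}
side {'fx': 354.40847408595795, 'fy': 354.40847408595795, 'cx': 251.48724830599264, 'cy': 193.61707110366993, 'dist': array([-0.05938218,  0.        ,  0.        ,  0.        ,  0.        ]), 'world_to_cam': array([[-0.76244739, -0.64704239,  0.00318192,  0.39351681],
       [ 0.5027533 , -0.58931324,  0
[... 347 characters left out ...]
: array([[-0.00533548, -0.99957938, -0.02850598,  0.02382256],
       [ 0.99923293, -0.00643523,  0.03862829, -0.52765143],
       [-0.03879548, -0.02827801,  0.99884697, -1.19924768],
       [ 0.        ,  0.        ,  0.        ,  1.        ]])}
wrist {'fx': 320.9973344549581, 'fy': 320.9973344549581, 'cx': 255.16002061197926, 'cy': 189.68927424753934, 'dist': array([-0.08605799,  0.        ,  0.        ,  0.        ,  0.        ]), 'world_to_cam': array([[-0.34499276,  0.93860265,  0.00225117,  0.62434222],
       [-0.9007382 , -0.33039902, -0.28197017,  0.03525984],
       [-0.26391416, -0.09930539,  0.95942053, -0.39089399],
       [ 0.        ,  0.        ,  0.        ,  1.        ]])}
```

View pics/top0.png

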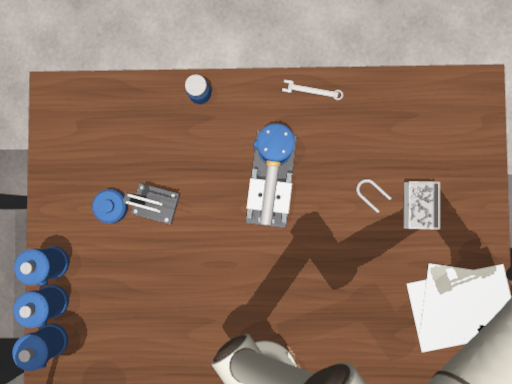

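View pics/side0.png

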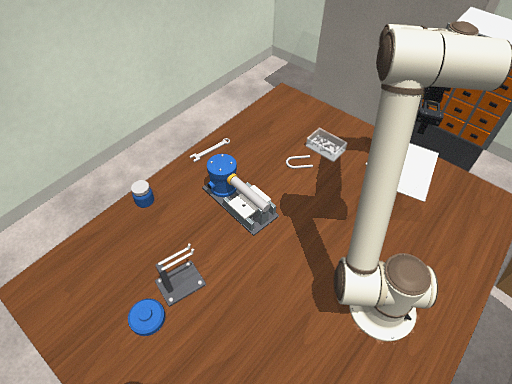

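View pics/wrist0.png

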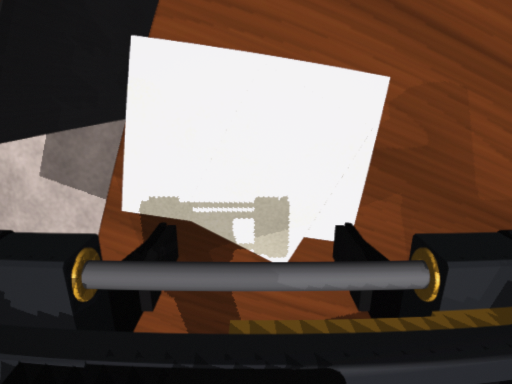

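```bash
cat > h.py <<'E'
import numpy as np,cv2
from station import sense,capture
def KD(c): return np.array([[c["fx"],0,c["cx"]],[0,c["fy"],c["cy"]],[0,0,1]]),np.array(c["dist"])
def w2p(c,P):
    P=np.atleast_2d(P);T=c["world_to_cam"];q=P@T[:3,:3].T+T[:3,3];q=q*[1,-1,-1]
    K,D=KD(c);return cv2.projectPoints(q,np.zeros(3),np.zeros(3),K,D)[0].reshape(-1,2)
def p2w(c,uv,z):
    K,D=KD(c);uv=np.atleast_2d(np.array(uv,float))
    n=cv2.undistortPoints(uv[:,None],K,D).reshape(-1,2);d=np.c_[n[:,0],-n[:,1],-np.ones(len(n))]
    T=c["world_to_cam"];R=T[:3,:3];o=-R.T@T[:3,3];d=d@R
    return o+d*((z-o[2])/d[:,2])[:,None]
def crop(c,name,x0,y0,w,h,s):
    f=c["frame"][y0:y0+h,x0:x0+w,::-1];cv2.imwrite(f"pics/{name}.png",cv2.resize(f,None,fx=s,fy=s,interpolation=cv2.INTER_CUBIC))
E
python3 - <<'E'
from h import *
c=capture("top")
crop(c,"t_ub",345,165,60,60,10)
crop(c,"t_rest",90,170,100,66,8)
crop(c,"t_fix",235,115,80,120,5)
import pickle;pickle.dump(c,open("top0.pkl","wb"))
c=capture("side");pickle.dump(c,open("side0.pkl","wb"))
crop(c,"s_fix",190,145,100,90,7)
E
```

```text
(no output)
```

View pics/t_ub.png

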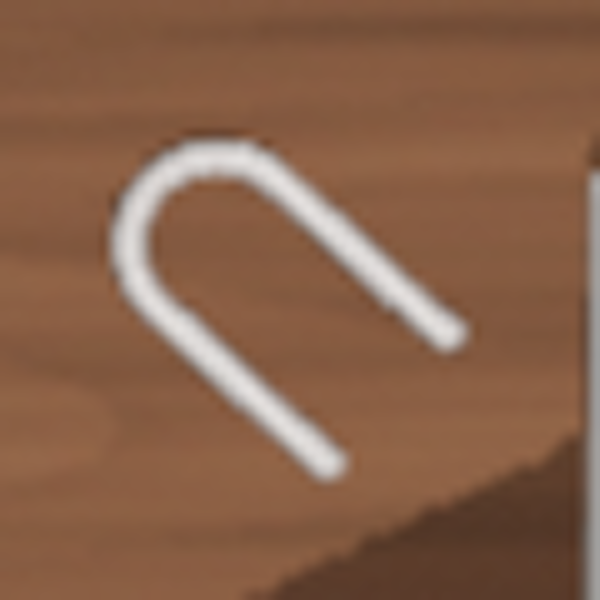

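View pics/t_rest.png

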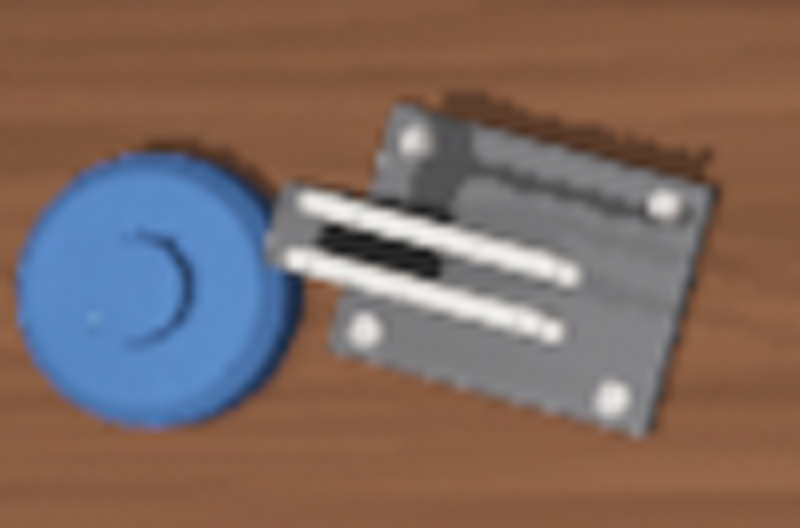

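View pics/t_fix.png

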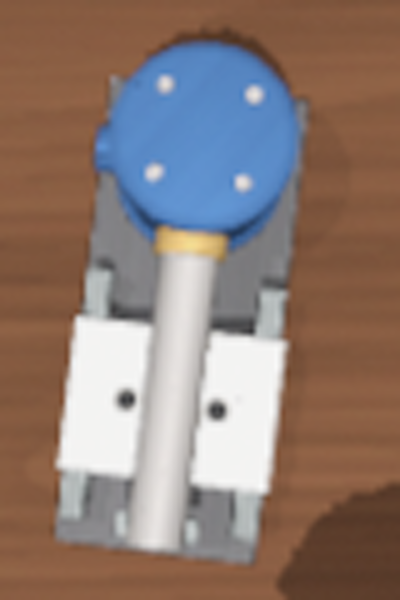

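View pics/s_fix.png

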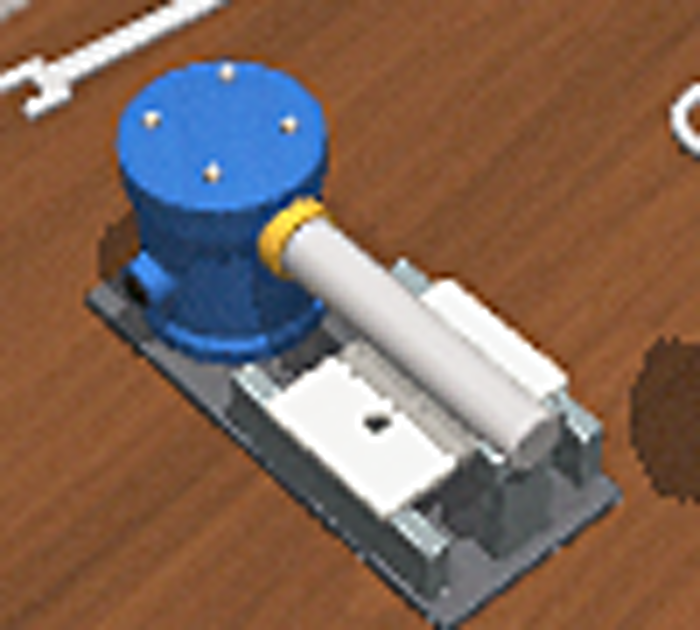

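```bash
python3 - <<'E'
from h import *
import pickle
c=pickle.load(open("top0.pkl","rb"))
f=lambda pts,s,x0,y0:(np.array(pts,float)+.5)/s-.5+[x0,y0]
np.set_printoptions(precision=4,suppress=True)
# ubolt via silhouette: leg end tips, crown outer
ends=p2w(c,f([(455,338),(333,470)],10,345,165),.005)
print("ends",ends,np.linalg.norm(ends[0]-ends[1]))
# fit: silhouette mask
import cv2
fr=c["frame"];m=((fr.min(2)>130)).astype(np.uint8)[170:216,352:395]
ys,xs=np.nonzero(m);P=p2w(c,np.c_[xs+352,ys+170],.005)[:,:2];print(len(P))
from scipy.optimize import minimize
def cost(p):
    a=p[2];R=np.array([[np.cos(a),-np.sin(a)],[np.sin(a),np.cos(a)]]);q=(P-p[:2])@R
    d=np.where(q[:,0]>0,abs(np.hypot(q[:,0],q[:,1])-27),0)
    q=q*1000
    d=np.where(q[:,0]>0,abs(np.hypot(q[:,0],q[:,1])-27),np.hypot(abs(q[:,1])-27,np.minimum(q[:,0]+70,0)))
    return (d**2).mean()
best=min((minimize(cost,[P[:,0].mean(),P[:,1].mean(),a],method="Nelder-Mead",options=dict(maxiter=2000)) for a in(0.3,.8,1.2)),key=lambda r:r.fun)
print("ubolt",best.x,np.degrees(best.x[2]),"rms mm",best.fun**.5)
# fixture
h=p2w(c,f([(126,399),(217,410)],5,235,115),.06);print("holes",h,np.linalg.norm(h[0]-h[1]),h.mean(0))
pe=p2w(c,f([(188,252),(156,546)],5,235,115),.117);print("pipe top line",pe,np.linalg.norm(pe[0]-pe[1]))
foot=p2w(c,f([(57,538),(252,562)],5,235,115),.01);print("foot front",foot,np.linalg.norm(foot[0]-foot[1]))
hs=p2w(c,f([(205,125)],5,235,115),.138);print("housing",hs)
fc=p2w(c,f([(403,100),(718,185),(645,437),(330,348)],8,90,170),.012);print("rest foot",fc,np.linalg.norm(np.diff(fc,axis=0),axis=1),fc.mean(0))
pr=p2w(c,f([(300,202),(285,258)],8,90,170),.154);pt=p2w(c,f([(570,274),(555,332)],8,90,170),.164);print("prong roots",pr,"tips",pt)
E
```

```text
ends [[ 0.5334 -0.3885  0.005 ]
 [ 0.493  -0.3506  0.005 ]] 0.05529844907322782
265
ubolt [ 0.5626 -0.3166  0.8162] 46.76429371709979 rms mm 3.1096783304113553
holes [[ 0.5452  0.0104  0.06  ]
 [ 0.5383 -0.0433  0.06  ]] 0.054227599042669605 [ 0.5418 -0.0164  0.06  ]
pipe top line [[ 0.6249 -0.0262  0.117 ]
 [ 0.4593 -0.0071  0.117 ]] 0.16665960057626872
foot front [[ 0.4624  0.0545  0.01  ]
 [ 0.4471 -0.0654  0.01  ]] 0.1209284206319945
housing [[ 0.6928 -0.0359  0.138 ]]
rest foot [[0.589  0.3846 0.012 ]
 [0.5549 0.2612 0.012 ]
 [0.4575 0.2894 0.012 ]
 [0.4926 0.4126 0.012 ]] [0.1281 0.1014 0.1282] [0.5235 0.337  0.012 ]
prong roots [[0.5414 0.3733 0.154 ]
 [0.5222 0.3783 0.154 ]] tips [[0.5157 0.277  0.164 ]
 [0.4961 0.282  0.164 ]]
```

```bash
python3 -m jog '[[-2.64,0.81,0.67,0,0,0],[-2.64,0.81,0.67,0,0,0],[-2.64,0.81,0.67,0,0,0],[-2.64,0.81,0.67,0,0,0],[-2.64,0.81,0.67,0,0,0]]' 8.7
python3 -m jog '[[-2.64,0.81,0.67,0,0,0],[-2.64,0.81,0.67,0,0,0],[-2.64,0.81,0.67,0,0,0],[-2.64,0.81,0.67,0,0,0],[-2.64,0.81,0.67,0,0,0]]'
python3 -m jog '[[-2.64,0.81,0.67,0,0,0],[-2.64,0.81,0.67,0,0,0],[-2.64,0.81,0.67,0,0,0],[-2.64,0.81,0.67,0,0,0],[-2.64,0.81,0.67,0,0,0]]'
python3 -m jog '[[0,0,0,0,0,-5.3],[0,0,0,0,0,-5.3],[0,0,0,0,0,-5.3],[0,0,0,0,0,-5.3],[0,0,0,0,0,-5.4]]'
python3 -m jog '[[0,0,0,0,6.7,0],[0,0,0,0,6.7,0],[0,0,0,0,6.7,0],[0,0,0,0,6.7,0],[0,0,0,0,6.6,0]]'
python3 -m jog '[[0,0,0,0,6.6,0],[0,0,0,0,0,0],[0,0,0,0,0,0],[0,0,0,0,0,0],[0,0,0,0,0,0]]'
cat >> h.py <<'E'
from scipy.spatial.transform import Rotation as Ro
az=lambda a:np.array([np.cos(np.radians(a)),np.sin(np.radians(a)),0])
up=np.array([0,0,1.])
def tgt(yaz,tilt):  # y azimuth, tilt about y from vertical-down
    y=az(yaz);z0=-up;x0=np.cross(y,z0)
    return np.c_[x0,y,z0]@Ro.from_rotvec([0,np.radians(tilt),0]).as_matrix()
def togo(pos,R):
    s=sense();A=s["ee_rot"];d=A.T@(np.array(pos)-s["tcp_pos"])*100
    w=Ro.from_matrix(A.T@R).as_rotvec(degrees=True)
    print("t",round(s["time_s"],2),"tcp",s["tcp_pos"].round(4),"j",s["joints"].round(1),"F",s["wrist_force"].round(1),"w",round(s["gripper_width"]*8.7,2))
    print("shift cm (tool, now)",d.round(2),"| turn deg",w.round(2),"| shift in target axes",(R.T@(np.array(pos)-s["tcp_pos"])*100).round(2))
E
python3 -c "
from h import *
togo([.5457,-.3345,.008],tgt(136.8,40))
c=capture('wrist');cv2.imwrite('pics/w1.png',c['frame'][:,:,::-1])"
```

```text
time_s: 0.67
tcp_pos: [0.3266, -0.502, 0.1887]
ee_rot: [[-0.939, -0.345, -0.0], [-0.345, 0.939, 0.0], [-0.0, 0.0, -1.0]]
wrist_force: [0.2, 0.0, -0.4]
gripper_width: 1.003
time_s: 1.08
tcp_pos: [0.4366, -0.4183, 0.1552]
ee_rot: [[-0.938, -0.345, -0.0], [-0.345, 0.938, 0.0], [-0.0, 0.0, -1.0]]
wrist_force: [-0.3, -0.5, -1.0]
gripper_width: 0.997
time_s: 1.5
tcp_pos: [0.5466, -0.3346, 0.1216]
ee_rot: [[-0.938, -0.346, -0.0], [-0.346, 0.938, 0.0], [0.0, 0.0, -1.0]]
wrist_force: [-0.3, 0.3, -0.2]
gripper_width: 0.996
time_s: 1.92
tcp_pos: [0.5456, -0.3355, 0.1218]
ee_rot: [[-0.681, -0.732, -0.0], [-0.732, 0.681, 0.0], [0.0, 0.0, -1.0]]
wrist_force: [0.2, 0.2, -0.4]
gripper_width: 0.997
time_s: 2.33
tcp_pos: [0.5463, -0.3355, 0.123]
ee_rot: [[-0.57, -0.73, -0.378], [-0.606, 0.683, -0.406], [0.555, -0.002, -0.832]]
wrist_force: [-0.3, 0.4, -0.6]
gripper_width: 1.003
time_s: 2.75
tcp_pos: [0.5455, -0.3362, 0.1229]
ee_rot: [[-0.527, -0.728, -0.439], [-0.558, 0.685, -0.468], [0.641, -0.001, -0.767]]
wrist_force: [-0.5, 0.8, -0.7]
gripper_width: 1.001
t 2.75 tcp [ 0.5455 -0.3362  0.1229] j [ -4.7  37.5  -9.4  31.6 -73.3 -56.1] F [-0.5  0.8 -0.7] w 8.71
shift cm (tool, now) [-7.47  0.12  8.73] | turn deg [-0.02  0.13 -0.1 ] | shift in target axes [-7.49  0.1   8.72]
```

View pics/w1.png

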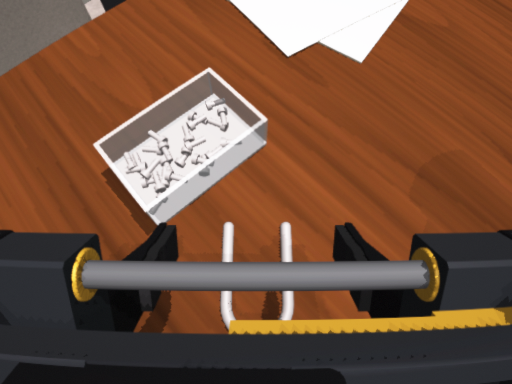

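```bash
python3 -m jog '[[-1.3,0.02,1.51,0,0,0],[-1.3,0.02,1.51,0,0,0],[-1.3,0.02,1.51,0,0,0],[-1.3,0.02,1.51,0,0,0],[-1.3,0.02,1.51,0,0,0]]'
python3 -m jog '[[-0.3,0,0.35,0,0,0],[-0.3,0,0.35,0,0,0],[-0.2,0,0.23,0,0,0],[-0.1,0,0.12,0,0,0],[0,0,0,0,0,0]]'
python3 -c "
from h import *
togo([.5457,-.3345,.008],tgt(136.8,40))
c=capture('wrist');cv2.imwrite('pics/w2.png',c['frame'][:,:,::-1])"
```

```text
time_s: 3.22
tcp_pos: [0.5458, -0.3348, 0.0228]
ee_rot: [[-0.527, -0.728, -0.438], [-0.558, 0.685, -0.468], [0.641, -0.002, -0.768]]
wrist_force: [0.7, 0.4, -0.0]
gripper_width: 1.001
time_s: 3.63
tcp_pos: [0.5463, -0.3341, 0.0094]
ee_rot: [[-0.525, -0.729, -0.439], [-0.558, 0.684, -0.469], [0.642, -0.001, -0.767]]
wrist_force: [0.2, 0.9, 0.4]
gripper_width: 0.996
t 3.63 tcp [ 0.5463 -0.3341  0.0094] j [ -4.9  45.1 -14.   34.5 -63.1 -63.2] F [0.2 0.9 0.4] w 8.66
shift cm (tool, now) [-0.04  0.02  0.15] | turn deg [-0.06  0.06 -0.05] | shift in target axes [-0.04  0.02  0.15]
```

View pics/w2.png

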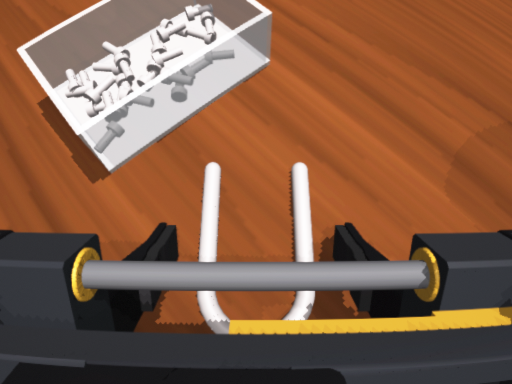

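```bash
python3 -m jog '[[-0.06,0,0.07,0,0,0],[-0.06,0,0.07,0,0,0],[0,0,0,0,0,0],[0,0,0,0,0,0],[0,0,0,0,0,0]]'
python3 -m jog '[[0,0,0,0,0,0],[0,0,0,0,0,0],[0,0,0,0,0,0],[0,0,0,0,0,0],[0,0,0,0,0,0]]' 5.5
```

```text
time_s: 4.1
tcp_pos: [0.5461, -0.3339, 0.007]
ee_rot: [[-0.524, -0.729, -0.439], [-0.559, 0.684, -0.469], [0.643, -0.001, -0.766]]
wrist_force: [0.5, 0.6, 0.7]
gripper_width: 1.002
time_s: 4.52
tcp_pos: [0.5458, -0.3339, 0.0069]
ee_rot: [[-0.524, -0.729, -0.44], [-0.558, 0.684, -0.469], [0.643, -0.0, -0.766]]
wrist_force: [0.6, 0.3, 1.6]
gripper_width: 0.713
```

```bash
python3 -m jog '[[0,0,0,0,0,0],[0,0,0,0,0,0],[0,0,0,0,0,0],[0,0,0,0,0,0],[0,0,0,0,0,0]]'
python3 -c "
from h import *
c=capture('wrist');cv2.imwrite('pics/w3.png',c['frame'][:,:,::-1])"
```

```text
time_s: 4.93
tcp_pos: [0.5458, -0.334, 0.0069]
ee_rot: [[-0.524, -0.729, -0.44], [-0.558, 0.684, -0.469], [0.643, -0.0, -0.766]]
wrist_force: [0.2, -0.2, 2.2]
gripper_width: 0.715
```

View pics/w3.png

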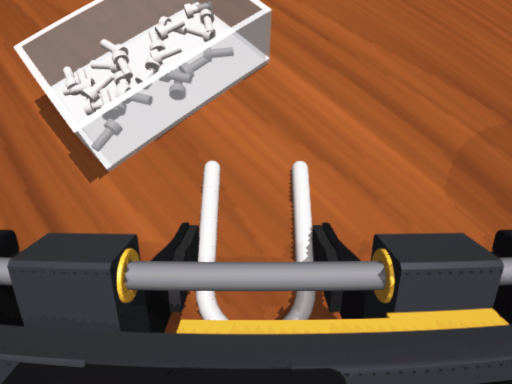

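```bash
python3 -m jog '[[0.3,0,-0.36,0,0,0],[0.7,0,-0.8,0,0,0],[1.3,0,-1.55,0,0,0],[1.6,0,-1.9,0,0,0],[1.6,0,-1.9,0,0,0]]'
python3 -m jog '[[2.0,0,-2.4,0,0,0],[2.0,0,-2.4,0,0,0],[1.3,0,-1.55,0,0,0],[0.5,0,-0.6,0,0,0],[0,0,0,0,0,0]]'
python3 -c "
from h import *
c=capture('wrist');cv2.imwrite('pics/w4.png',c['frame'][:,:,::-1])
c=capture('side');p=w2p(c,sense()['tcp_pos'])[0];print(p);x,y=map(int,p);crop(c,'s4',max(x-60,0),max(y-50,0),120,90,6)"
```

```text
time_s: 5.4
tcp_pos: [0.5452, -0.3339, 0.0925]
ee_rot: [[-0.524, -0.729, -0.441], [-0.559, 0.684, -0.468], [0.643, 0.002, -0.766]]
wrist_force: [0.6, -0.2, -2.2]
gripper_width: 0.709
time_s: 5.82
tcp_pos: [0.5466, -0.3339, 0.1846]
ee_rot: [[-0.527, -0.729, -0.436], [-0.559, 0.684, -0.469], [0.64, -0.004, -0.768]]
wrist_force: [-0.3, -0.2, -1.8]
gripper_width: 0.719
[304.29961703 127.53781475]
```

View pics/w4.png

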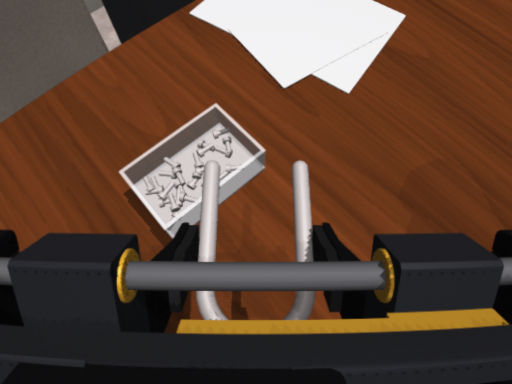

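View pics/s4.png

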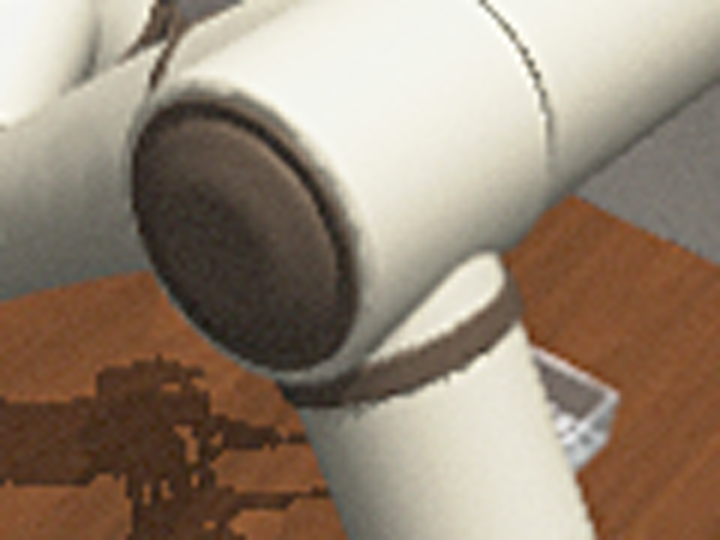

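```bash
cat >> h.py <<'E'
VT=np.array([-.0198,-.0003,-.0141])
RO=np.array([.517,.318,0]);RX=az(75)
def hang(xr,z,R): return RO+RX*xr+up*z-R@VT
E
python3 -m jog '[[1.5,0,-2.0,0,-7,0],[1.5,0,-2.0,0,-7,0],[0,0,0,0,-7,0],[0,0,0,0,-7,0],[0,0,0,0,-7,0]]'
python3 -m jog '[[0,0,0,0,-5,0],[0,0,0,0,0,0],[0,0,0,0,0,0],[0,0,0,0,0,0],[0,0,0,0,0,0]]'
python3 -c "
from h import *
R=tgt(165,-50);p=hang(-.1,.17,R);print(p);togo(p,R);print(R)"
```

```text
time_s: 6.33
tcp_pos: [0.5454, -0.3334, 0.2311]
ee_rot: [[-0.681, -0.73, -0.058], [-0.727, 0.684, -0.059], [0.082, 0.002, -0.997]]
wrist_force: [-1.2, 0.2, -2.5]
gripper_width: 0.722
time_s: 6.75
tcp_pos: [0.5454, -0.3333, 0.2304]
ee_rot: [[-0.683, -0.73, -0.004], [-0.73, 0.683, 0.0], [0.003, 0.003, -1.0]]
wrist_force: [0.6, 0.6, -2.0]
gripper_width: 0.715
[0.49032984 0.21962472 0.14576901]
t 6.75 tcp [ 0.5454 -0.3333  0.2304] j [-16.9  23.3   3.5   0.  -70.5 -26.2] F [ 0.6  0.6 -2. ] w 6.22
shift cm (tool, now) [-36.62  41.79   8.52] | turn deg [-12.05 -49.06 -26.4 ] | shift in target axes [-26.93  19.63  45.26]
[[-0.16636568 -0.96592583  0.19826689]
 [-0.62088515  0.25881905  0.73994211]
 [-0.76604444  0.         -0.64278761]]
```

```bash
python3 -m jog '[[-1.2,1.4,0,0,0,0],[-2.5,2.8,0,0,0,0],[-2.5,2.8,0,0,0,0],[-2.5,2.8,0,0,0,0],[-2.5,2.8,0,0,0,0]]'
python3 -m jog '[[-2.5,2.8,0,0,0,0],[-2.5,2.8,0,0,0,0],[-2.5,2.8,0,0,0,0],[-2.5,2.8,0,0,0,0],[-2.5,2.8,0,0,0,0]]'
python3 -m jog '[[-2.5,2.8,0,0,0,0],[-2.5,2.8,0,0,0,0],[-2.5,2.8,0,0,0,0],[-2.5,2.8,0,0,0,0],[-1.5,1.7,0,0,0,0]]'
python3 -m jog '[[0,0,0,0,0,-5.6],[0,0,0,0,0,-5.7],[0,0,0,0,0,-5.7],[0,0,0,0,0,-5.7],[0,0,0,0,0,-5.7]]'
python3 -m jog '[[0,0,0,0,-7,0],[0,0,0,0,-7,0],[0,0,0,0,-7,0],[0,0,0,0,-7,0],[0,0,0,0,-7,0]]'
python3 -m jog '[[0,0,0,0,-7,0],[0,0,0,0,-7,0],[0,0,0,0,0,0],[0,0,0,0,0,0],[0,0,0,0,0,0]]'
python3 -c "
from h import *
R=tgt(165,-50);p=hang(-.1,.17,R);print(p);togo(p,R)
c=capture('side');cv2.imwrite('pics/s5.png',c['frame'][:,:,::-1]);crop(c,'s5c',120,180,160,140,5)
c=capture('top');crop(c,'t5',80,130,150,120,5)"
```

```text
time_s: 7.17
tcp_pos: [0.53, -0.1639, 0.2313]
ee_rot: [[-0.683, -0.73, -0.003], [-0.73, 0.683, -0.001], [0.002, 0.001, -1.0]]
wrist_force: [0.7, 0.2, -1.7]
gripper_width: 0.719
time_s: 7.58
tcp_pos: [0.5131, 0.0233, 0.2317]
ee_rot: [[-0.683, -0.731, -0.001], [-0.731, 0.683, -0.001], [0.002, 0.0, -1.0]]
wrist_force: [0.8, 0.0, -1.4]
gripper_width: 0.715
time_s: 8.0
tcp_pos: [0.4975, 0.1968, 0.2316]
ee_rot: [[-0.681, -0.732, -0.001], [-0.732, 0.681, -0.001], [0.001, -0.0, -1.0]]
wrist_force: [0.1, -0.5, -0.6]
gripper_width: 0.72
time_s: 8.42
tcp_pos: [0.4978, 0.1937, 0.2314]
ee_rot: [[-0.248, -0.969, -0.002], [-0.969, 0.248, -0.002], [0.003, 0.001, -1.0]]
wrist_force: [-0.4, 0.5, -0.9]
gripper_width: 0.716
time_s: 8.83
tcp_pos: [0.4977, 0.194, 0.2326]
ee_rot: [[-0.205, -0.968, 0.147], [-0.791, 0.252, 0.558], [-0.577, -0.002, -0.817]]
wrist_force: [-0.9, -1.1, -3.2]
gripper_width: 0.716
time_s: 9.25
tcp_pos: [0.4984, 0.1928, 0.2319]
ee_rot: [[-0.167, -0.967, 0.191], [-0.637, 0.254, 0.728], [-0.752, 0.0, -0.659]]
wrist_force: [0.6, 0.5, -2.5]
gripper_width: 0.716
[0.49032984 0.21962472 0.14576901]
t 9.25 tcp [0.4984 0.1928 0.2319] j [  8.2   9.5 -13.4 -54.5 -58.3   3.8] F [ 0.6  0.5 -2.5] w 6.23
shift cm (tool, now) [4.9  1.46 7.47] | turn deg [ 0.25 -1.22  0.18] | shift in target axes [5.07 1.47 7.35]
```

View pics/s5.png

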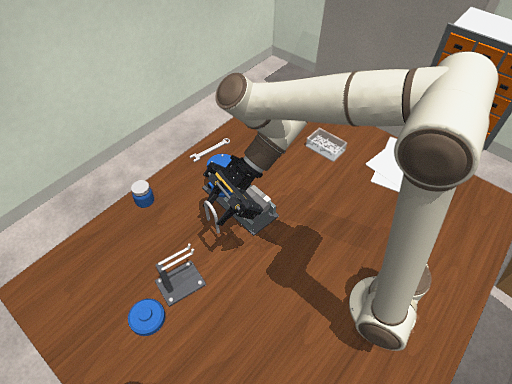

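View pics/s5c.png

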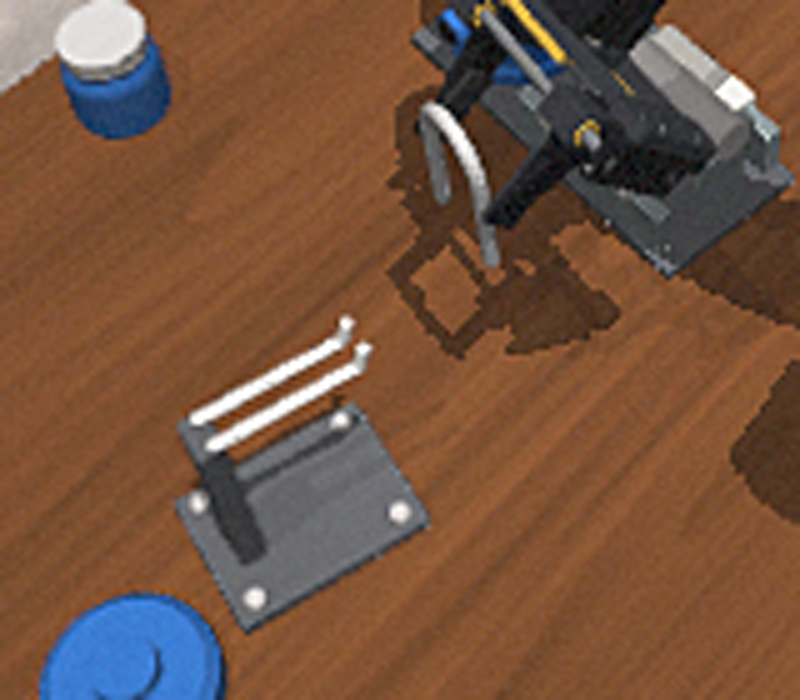

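View pics/t5.png

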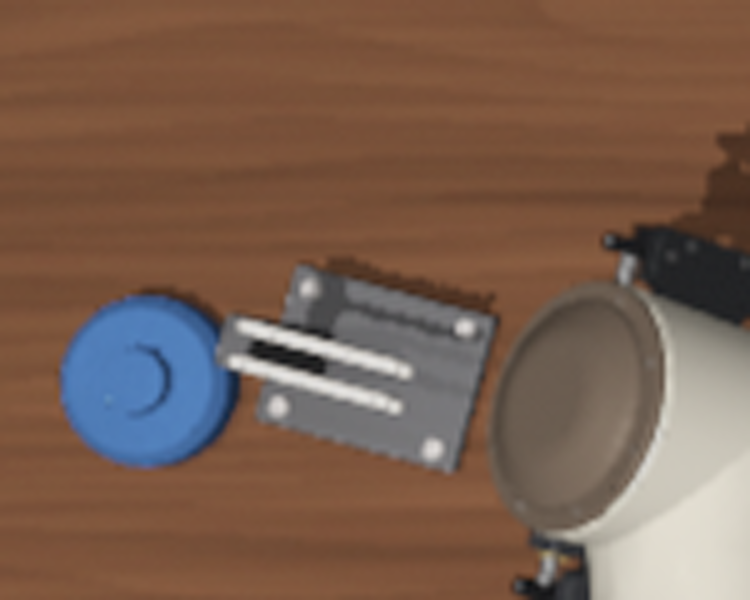

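```bash
python3 -c "
from h import *
c=capture('side');s=sense();A=s['ee_rot']
U=A@np.c_[tgt(0,40).T@np.eye(3)][:, :]  # placeholder
# U axes in tool frame from the pick
T=tgt(136.8,40);Uw=np.c_[az(46.8),az(136.8),up];Ut=T.T@Uw
Rw=A@Ut;o=s['tcp_pos']+A@VT;print('U x axis',Rw[:,0].round(3),'origin',o.round(4))
f=c['frame'][:,:,::-1].copy()
t=np.linspace(-np.pi/2,np.pi/2,25);P=[(-.075,-.027,0)]+[(.027*np.cos(a),.027*np.sin(a),0) for a in t]+[(-.075,.027,0)]
q=w2p(c,o+np.array(P)@Rw.T)
x0,y0=180,180;g=cv2.resize(f[y0:y0+70,x0:x0+80],None,fx=8,fy=8,interpolation=cv2.INTER_CUBIC)
cv2.polylines(g,[np.int32(((q-[x0,y0])+.5)*8)],False,(0,0,255),1);cv2.imwrite('pics/s6.png',g)"
```

```text
U x axis [0.004 0.019 1.   ] origin [0.4989 0.1967 0.2571]
```

View pics/s6.png

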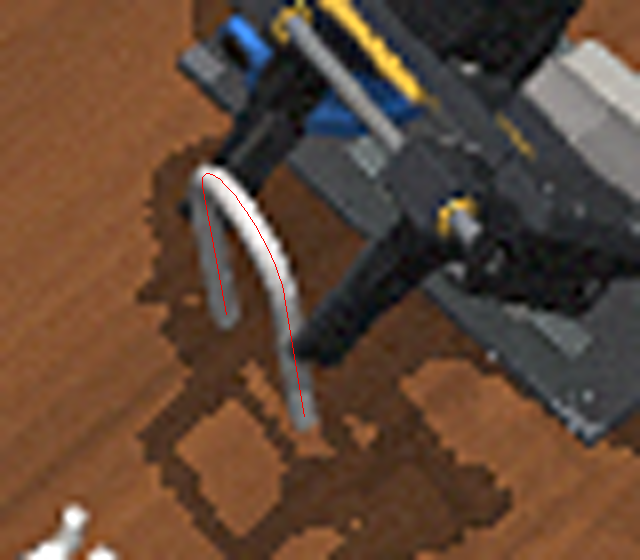

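```bash
python3 -m jog '[[1,0.29,1.5,0,-1.2,0],[1,0.29,1.5,0,0,0],[1,0.29,1.5,0,0,0],[1,0.29,1.5,0,0,0],[1,0.29,1.5,0,0,0]]'
python3 -c "
from h import *
R=tgt(165,-50);togo(hang(-.1,.17,R),R);togo(hang(-.01,.168,R),R)"
```

```text
time_s: 9.82
tcp_pos: [0.4905, 0.2227, 0.1457]
ee_rot: [[-0.16, -0.968, 0.194], [-0.621, 0.251, 0.743], [-0.768, -0.002, -0.641]]
wrist_force: [-0.2, 0.2, -1.7]
gripper_width: 0.717
t 9.82 tcp [0.4905 0.2227 0.1457] j [  8.8  16.7 -18.4 -63.7 -51.8  17.3] F [-0.2  0.2 -1.7] w 6.24
shift cm (tool, now) [ 0.19 -0.06 -0.23] | turn deg [0.26 0.15 0.37] | shift in target axes [ 0.19 -0.07 -0.23]
t 9.82 tcp [0.4905 0.2227 0.1457] j [  8.8  16.7 -18.4 -63.7 -51.8  17.3] F [-0.2  0.2 -1.7] w 6.24
shift cm (tool, now) [-5.42 -0.13  6.8 ] | turn deg [0.26 0.15 0.37] | shift in target axes [-5.44 -0.07  6.79]
```

```bash
python3 -m jog '[[-0.65,-0.02,0.82,0,0,0.3],[-0.65,-0.02,0.82,0,0,0],[-0.65,-0.02,0.82,0,0,0],[-0.65,-0.02,0.82,0,0,0],[-0.65,-0.02,0.82,0,0,0]]'
python3 -c "
from h import *
R=tgt(165,-50);togo(hang(-.01,.168,R),R)
c=capture('side');crop(c,'s7',140,210,90,80,7)
c=capture('top');crop(c,'t7',80,130,150,120,5)"
```

```text
time_s: 10.23
tcp_pos: [0.5061, 0.2729, 0.1461]
ee_rot: [[-0.166, -0.966, 0.197], [-0.617, 0.257, 0.743], [-0.769, 0.001, -0.639]]
wrist_force: [-0.6, -0.2, -1.3]
gripper_width: 0.714
t 10.23 tcp [0.5061 0.2729 0.1461] j [ 14.6  18.  -16.1 -64.6 -47.9  13.2] F [-0.6 -0.2 -1.3] w 6.21
shift cm (tool, now) [-2.02  0.14  2.8 ] | turn deg [ 0.12  0.27 -0.01] | shift in target axes [-2.03  0.15  2.79]
```

View pics/s7.png

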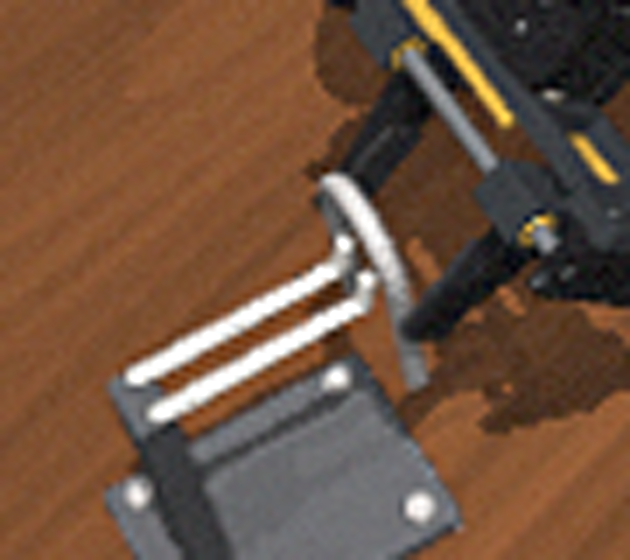

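View pics/t7.png

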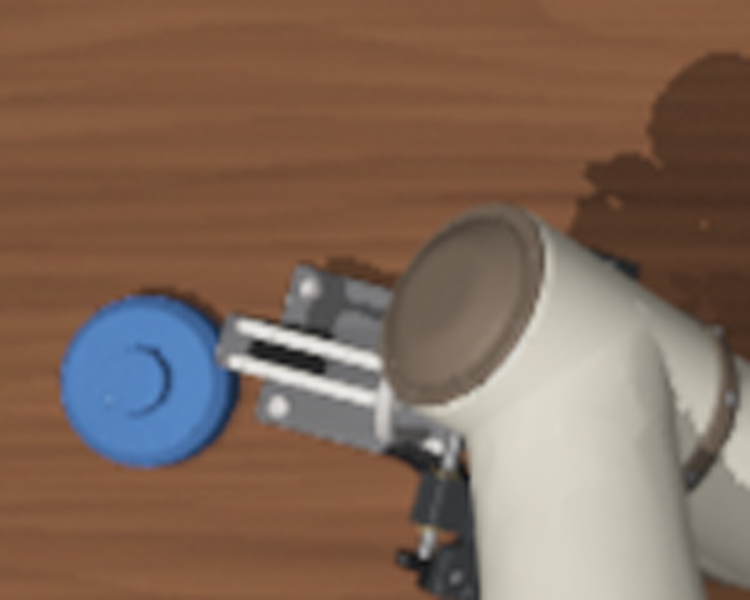

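```bash
python3 -m jog '[[-0.45,0.03,0.6,0,0,0],[-0.45,0.03,0.6,0,0,0],[-0.45,0.03,0.6,0,0,0],[-0.45,0.03,0.6,0,0,0],[-0.22,0.02,0.4,0,0,0]]'
python3 -c "
from h import *
R=tgt(165,-50);togo(hang(-.01,.14,R),R)
c=capture('side');crop(c,'s8',140,210,90,80,7)"
```

```text
time_s: 10.75
tcp_pos: [0.5131, 0.3058, 0.1423]
ee_rot: [[-0.168, -0.966, 0.196], [-0.617, 0.258, 0.743], [-0.769, 0.004, -0.64]]
wrist_force: [0.1, 0.5, -2.0]
gripper_width: 0.719
t 10.75 tcp [0.5131 0.3058 0.1423] j [ 18.2  19.2 -14.7 -65.2 -45.3  11.1] F [ 0.1  0.5 -2. ] w 6.25
shift cm (tool, now) [ 1.98 -0.04  1.76] | turn deg [ 0.17  0.22 -0.15] | shift in target axes [ 1.98 -0.03  1.77]
```

View pics/s8.png

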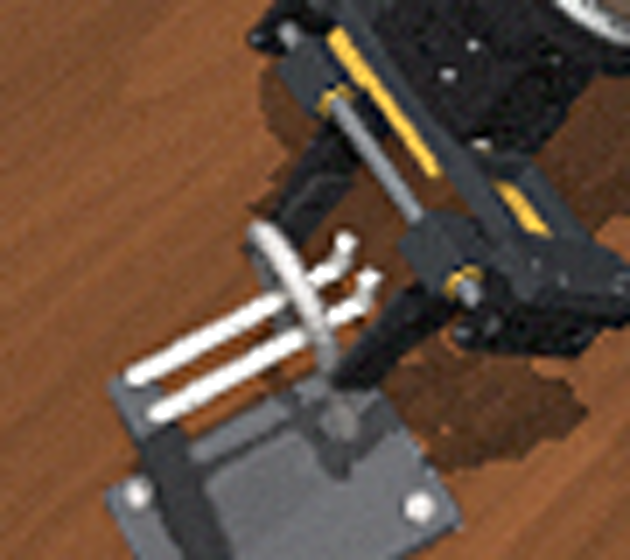

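```bash
python3 -m jog '[[0.46,0,0.38,0,0,0],[0.46,0,0.38,0,0,0],[0.46,0,0.38,0,0,0],[0.38,0,0.32,0,0,0],[0.15,0,0.13,0,0,0]]'
python3 -m jog '[[0.15,0,0.13,0,0,0],[0.12,0,0.1,0,0,0],[0.08,0,0.06,0,0,0],[0.08,0,0.06,0,0,0],[0,0,0,0,0,0]]'
python3 -c "
from h import *
R=tgt(165,-50);togo(hang(-.01,.135,R),R)
c=capture('side');crop(c,'s9',140,210,90,80,7)"
```

```text
time_s: 11.22
tcp_pos: [0.5124, 0.3042, 0.1158]
ee_rot: [[-0.171, -0.966, 0.195], [-0.618, 0.259, 0.742], [-0.767, 0.006, -0.641]]
wrist_force: [0.6, 0.1, -1.8]
gripper_width: 0.715
time_s: 11.63
tcp_pos: [0.5128, 0.3048, 0.1118]
ee_rot: [[-0.168, -0.966, 0.196], [-0.618, 0.259, 0.743], [-0.768, 0.004, -0.64]]
wrist_force: [0.2, -0.4, -2.2]
gripper_width: 0.713
t 11.63 tcp [0.5128 0.3048 0.1118] j [ 17.   22.2 -15.6 -68.4 -44.6  16.6] F [ 0.2 -0.4 -2.2] w 6.2
shift cm (tool, now) [-0.04 -0.04  0.22] | turn deg [ 0.16  0.2  -0.16] | shift in target axes [-0.05 -0.04  0.22]
```

View pics/s9.png

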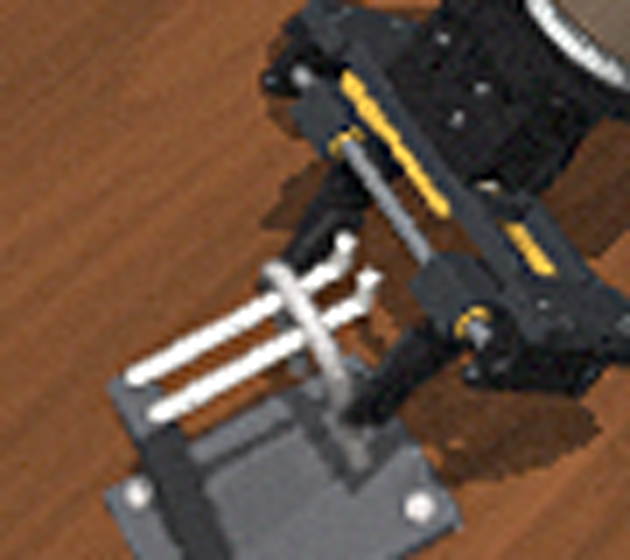

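```bash
python3 -m jog '[[0.06,0,0.05,0,0,0],[0.06,0,0.05,0,0,0],[0.06,0,0.05,0,0,0],[0,0,0,0,0,0],[0,0,0,0,0,0]]'
python3 -m jog '[[0,0,0,0,0,0],[0,0,0,0,0,0],[0,0,0,0,0,0],[0,0,0,0,0,0],[0,0,0,0,0,0]]' 8.7
python3 -c "
from h import *
R=tgt(165,-50);togo(hang(-.01,.135,R),R)
c=capture('side');crop(c,'s10',140,210,90,80,7)"
```

```text
time_s: 12.1
tcp_pos: [0.5132, 0.3056, 0.1111]
ee_rot: [[-0.167, -0.966, 0.197], [-0.616, 0.258, 0.744], [-0.77, 0.003, -0.638]]
wrist_force: [-1.1, 0.5, 4.5]
gripper_width: 0.715
time_s: 12.52
tcp_pos: [0.5126, 0.3047, 0.1091]
ee_rot: [[-0.169, -0.966, 0.196], [-0.618, 0.259, 0.743], [-0.768, 0.004, -0.641]]
wrist_force: [0.1, -0.2, -0.1]
gripper_width: 0.969
t 12.52 tcp [0.5126 0.3047 0.1091] j [ 16.9  22.4 -15.7 -68.7 -44.5  17. ] F [ 0.1 -0.2 -0.1] w 8.43
shift cm (tool, now) [-0.27 -0.05  0.05] | turn deg [ 0.17  0.17 -0.18] | shift in target axes [-0.27 -0.05  0.05]
```

View pics/s10.png

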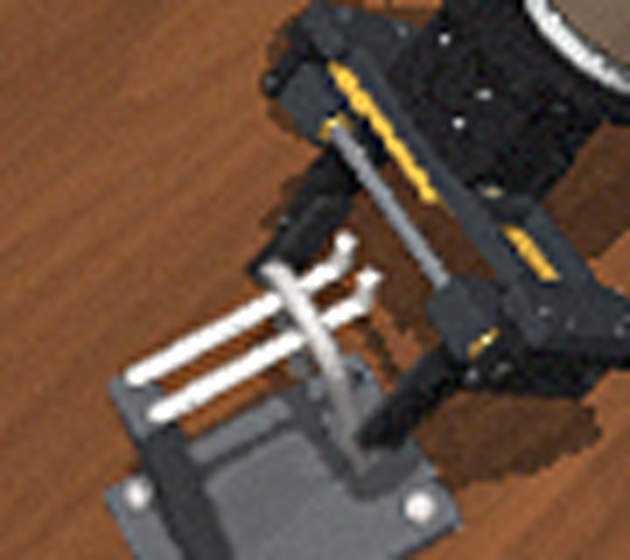

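```bash
python3 -m jog '[[0,0,-1,0,0,0],[0,0,-2,0,0,0],[0,0,-3,0,0,0],[0,0,-3,0,0,0],[0,0,-3,0,0,0]]'
python3 -m jog '[[-1.5,0,-2,0,7,0],[-1.5,0,-2,0,7,0],[-1,0,-2,0,7,0],[0,0,-2,0,7,0],[0,0,-1,0,7,0]]'
python3 -m jog '[[0,0,0,0,7,0],[0,0,0,0,7,0],[0,0,0,0,1,0],[0,0,0,0,0,0],[0,0,0,0,0,0]]'
python3 -c "
from h import *
R=tgt(165,0);togo(RO-.01*RX+up*.21,R)
c=capture('side');crop(c,'s11',140,210,90,80,7)
c=capture('top');crop(c,'t11',90,160,110,80,7)"
```

```text
time_s: 12.98
tcp_pos: [0.4884, 0.2143, 0.1871]
ee_rot: [[-0.169, -0.966, 0.195], [-0.618, 0.258, 0.742], [-0.768, 0.004, -0.641]]
wrist_force: [0.4, -0.1, -1.1]
gripper_width: 1.0
time_s: 13.4
tcp_pos: [0.4814, 0.1878, 0.2689]
ee_rot: [[-0.241, -0.967, 0.078], [-0.912, 0.253, 0.323], [-0.332, 0.006, -0.943]]
wrist_force: [0.6, -0.9, -1.1]
gripper_width: 0.997
time_s: 13.82
tcp_pos: [0.48, 0.1891, 0.2639]
ee_rot: [[-0.251, -0.968, 0.006], [-0.965, 0.251, 0.081], [-0.08, 0.015, -0.997]]
wrist_force: [0.5, 0.1, -0.1]
gripper_width: 1.001
t 13.82 tcp [0.48   0.1891 0.2639] j [ 37.3   8.7 -10.7  -3.8 -67.6 -50.5] F [ 0.5  0.1 -0.1] w 8.71
shift cm (tool, now) [-11.93  -0.42   6.36] | turn deg [0.87 4.6  0.44] | shift in target axes [-12.4   -0.23   5.39]
```

View pics/s11.png

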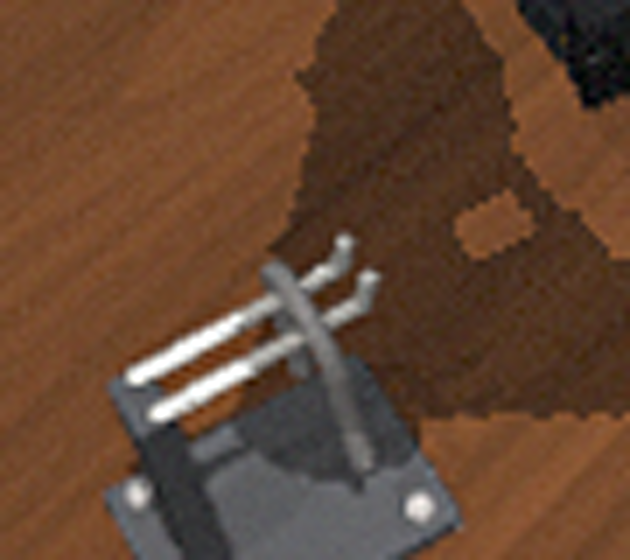

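View pics/t11.png

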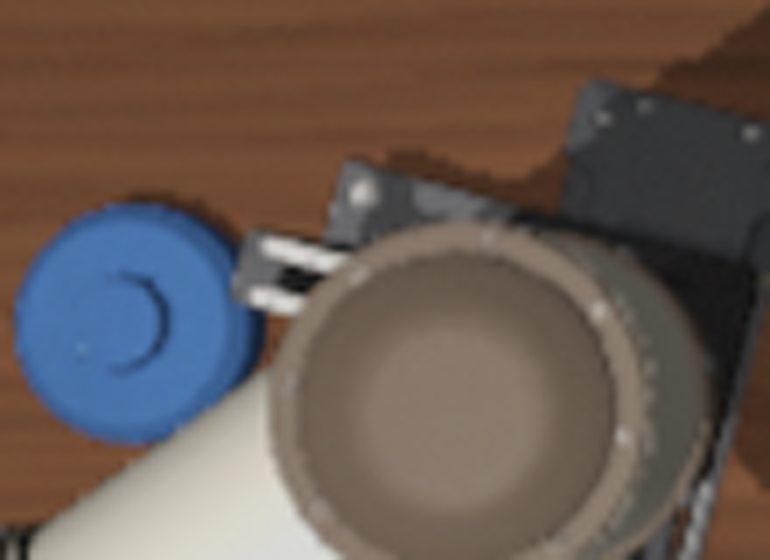

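```bash
cat >> h.py <<'E'
def ov(c,name,o,Rw,x0,y0,w,h,s):
    f=c['frame'][:,:,::-1]
    t=np.linspace(-np.pi/2,np.pi/2,25);P=[(-.075,-.027,0)]+[(.027*np.cos(a),.027*np.sin(a),0) for a in t]+[(-.075,.027,0)]
    q=w2p(c,o+np.array(P)@Rw.T)
    g=cv2.resize(f[y0:y0+h,x0:x0+w],None,fx=s,fy=s,interpolation=cv2.INTER_CUBIC)
    cv2.polylines(g,[np.int32(((q-[x0,y0])+.5)*s)],False,(0,0,255),1);cv2.imwrite(f'pics/{name}.png',g)
def Uvert(zaz): # crown up, z azimuth
    z=az(zaz);x=up;return np.c_[x,np.cross(z,x),z]
E
python3 -c "
from h import *
c=capture('side')
ov(c,'s12',RO-.01*RX+up*.135,Uvert(255),160,235,60,50,12)"
```

```text
(no output)
```

View pics/s12.png

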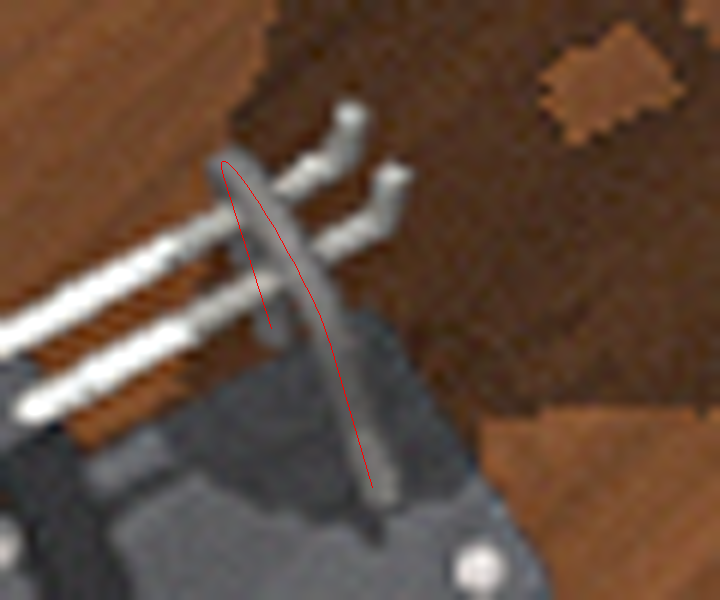

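```bash
python3 -m jog '[[-0.5,-0.1,0.3,0,4.6,0.4],[-0.5,-0.1,0.3,0,0,0],[-0.5,0,0.3,0,0,0],[0,0,0,0,0,0],[0,0,0,0,0,0]]'
python3 -c "
from h import *
R=tgt(165,0);togo(RO-.01*RX+up*.21,R)
c=capture('wrist');cv2.imwrite('pics/w12.png',c['frame'][:,:,::-1]); print(w2p(c,[RO-.01*RX+up*.162,RO-.05*RX+up*.15]))
ov(c,'w12o',RO-.01*RX+up*.135,Uvert(255),100,0,312,280,2)"
```

```text
time_s: 14.38
tcp_pos: [0.4861, 0.2032, 0.2554]
ee_rot: [[-0.258, -0.966, -0.014], [-0.966, 0.258, 0.003], [0.001, 0.015, -1.0]]
wrist_force: [0.1, -0.0, 0.8]
gripper_width: 1.0
t 14.38 tcp [0.4861 0.2032 0.2554] j [ 39.9  11.5  -9.4  -0.7 -69.6 -54.6] F [ 0.1 -0.   0.8] w 8.7
shift cm (tool, now) [-10.89  -0.08   4.53] | turn deg [ 0.84 -0.03  0.05] | shift in target axes [-1.089e+01 -1.000e-02  4.540e+00]
[[254.33387109 303.53272791]
 [254.17950924 259.38094904]]
```

View pics/w12o.png

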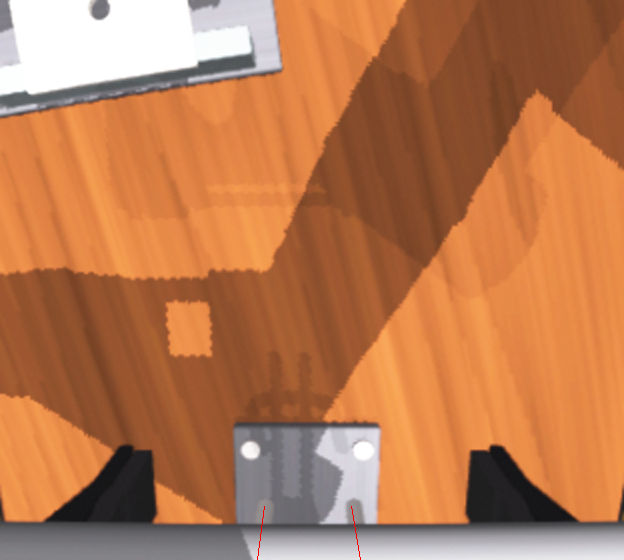

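```bash
python3 -m jog '[[-2.2,0.05,0.9,0.8,0,0],[-2.2,0.05,0.9,0,0,0],[-2.2,0.05,0.9,0,0,0],[-2.2,0.05,0.9,0,0,0],[-2.1,0.05,0.9,0,0,0]]'
python3 -m jog '[[0,0,1,0,0,0],[0,0,1,0,0,0],[0,0,0,0,0,0],[0,0,0,0,0,0],[0,0,0,0,0,0]]'
python3 -c "
from h import *
R=tgt(165,0);togo(RO-.01*RX+up*.113,R)
c=capture('wrist');cv2.imwrite('pics/w13.png',c['frame'][:,:,::-1])
c=capture('side');crop(c,'s13',140,190,90,90,6)"
```

```text
time_s: 14.85
tcp_pos: [0.5121, 0.3102, 0.2107]
ee_rot: [[-0.258, -0.966, 0.001], [-0.966, 0.258, 0.0], [-0.0, -0.001, -1.0]]
wrist_force: [-0.2, 0.5, -0.8]
gripper_width: 0.999
time_s: 15.27
tcp_pos: [0.5121, 0.3088, 0.1915]
ee_rot: [[-0.258, -0.966, 0.001], [-0.966, 0.258, -0.0], [0.0, -0.001, -1.0]]
wrist_force: [-0.6, 0.1, 0.1]
gripper_width: 0.994
t 15.27 tcp [0.5121 0.3088 0.1915] j [ 46.6  20.7  -6.2   0.1 -63.  -61.6] F [-0.6  0.1  0.1] w 8.65
shift cm (tool, now) [-0.01 -0.23  7.85] | turn deg [-0.06 -0.    0.04] | shift in target axes [-0.01 -0.24  7.85]
```

View pics/w13.png

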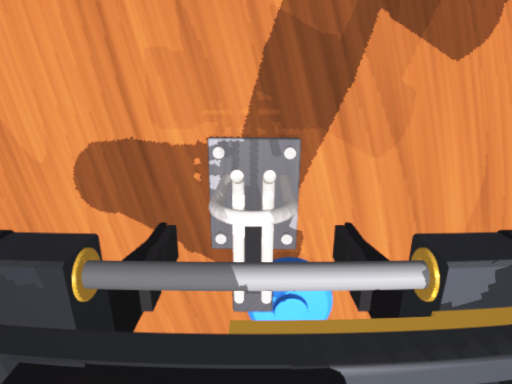

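View pics/s13.png

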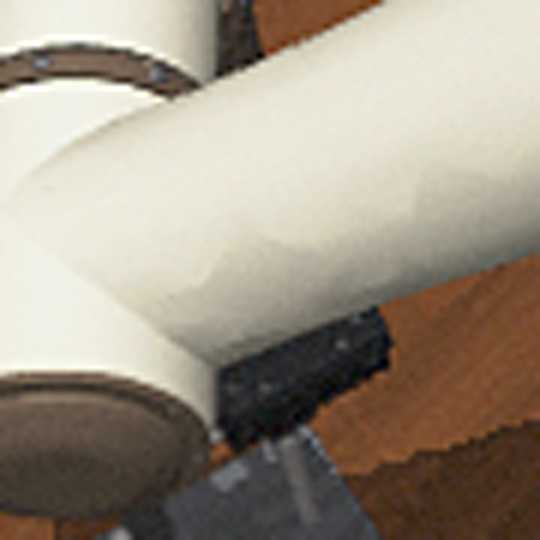

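```bash
python3 -c "
from h import *
c=capture('wrist')
ov(c,'w14',RO-.01*RX+up*.135,Uvert(255),180,130,150,130,5)"
```

```text
(no output)
```

View pics/w14.png

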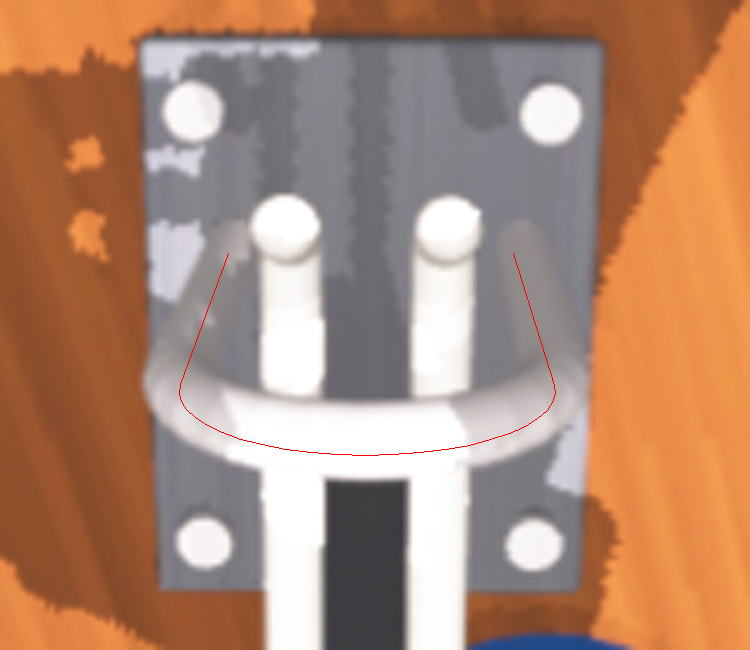

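```bash
python3 -m jog '[[0.1,0,1.5,0,0,0],[0.1,0,1.8,0,0,0],[0,0,1.8,0,0,0],[0,0,1.6,0,0,0],[0,0,0.8,0,0,0]]'
python3 -m jog '[[0,0,0.3,0,0,0],[0,0,0,0,0,0],[0,0,0,0,0,0],[0,0,0,0,0,0],[0,0,0,0,0,0]]'
python3 -m jog '[[0,0,0,0,0,0],[0,0,0,0,0,0],[0,0,0,0,0,0],[0,0,0,0,0,0],[0,0,0,0,0,0]]' 5.5
python3 -m jog '[[0,0,0,0,0,0],[0,0,0,0,0,0],[0,0,0,0,0,0],[0,0,0,0,0,0],[0,0,0,0,0,0]]'
python3 -c "
from h import *
R=tgt(165,0);togo(RO-.01*RX+up*.113,R)
c=capture('wrist');cv2.imwrite('pics/w15.png',c['frame'][:,:,::-1])"
```

```text
time_s: 15.83
tcp_pos: [0.5106, 0.3067, 0.1141]
ee_rot: [[-0.258, -0.966, -0.002], [-0.966, 0.258, -0.002], [0.003, 0.001, -1.0]]
wrist_force: [0.1, -1.3, -0.6]
gripper_width: 1.002
time_s: 16.25
tcp_pos: [0.5118, 0.308, 0.1137]
ee_rot: [[-0.257, -0.966, 0.002], [-0.966, 0.257, 0.001], [-0.001, -0.001, -1.0]]
wrist_force: [-0.8, -0.2, -0.0]
gripper_width: 1.004
time_s: 16.67
tcp_pos: [0.5117, 0.3076, 0.1128]
ee_rot: [[-0.257, -0.966, 0.001], [-0.966, 0.257, -0.001], [0.0, -0.001, -1.0]]
wrist_force: [0.5, -0.3, 0.9]
gripper_width: 0.729
time_s: 17.08
tcp_pos: [0.5116, 0.3076, 0.1128]
ee_rot: [[-0.257, -0.966, 0.001], [-0.966, 0.257, -0.001], [0.0, -0.001, -1.0]]
wrist_force: [1.0, -0.8, 0.7]
gripper_width: 0.726
t 17.08 tcp [0.5116 0.3076 0.1128] j [ 46.6  24.9 -12.1   0.1 -53.  -61.5] F [ 1.  -0.8  0.7] w 6.32
shift cm (tool, now) [-0.14 -0.25 -0.02] | turn deg [-0.04 -0.03  0.08] | shift in target axes [-0.14 -0.25 -0.02]
```

View pics/w15.png

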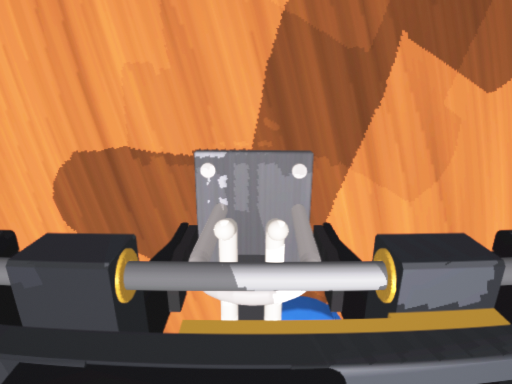

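```bash
python3 -m jog '[[0,0,-0.5,0,0,0],[0,0,-1,0,0,0],[0,0,-2,0,0,0],[0,0,-3,0,0,0],[0,0,-3,0,0,0]]'
python3 -m jog '[[0,0,-3,0,0,0],[0,0,-2,0,0,0],[0,0,-0.5,0,0,0],[0,0,0,0,0,0],[0,0,0,0,0,0]]'
python3 -c "
from h import *
R=tgt(83,0);togo([.542,-.0165,.22],R)
c=capture('wrist');
s=sense();o=s['tcp_pos']+up*.022
ov(c,'w16',o,Uvert(255),150,130,210,170,3)"
```

```text
time_s: 17.55
tcp_pos: [0.5104, 0.3071, 0.2081]
ee_rot: [[-0.257, -0.966, -0.003], [-0.966, 0.257, -0.003], [0.003, 0.002, -1.0]]
wrist_force: [0.3, 0.2, -1.3]
gripper_width: 0.722
time_s: 17.97
tcp_pos: [0.5104, 0.3073, 0.2612]
ee_rot: [[-0.258, -0.966, -0.003], [-0.966, 0.258, -0.002], [0.002, 0.002, -1.0]]
wrist_force: [-0.2, -0.6, -2.0]
gripper_width: 0.73
t 17.97 tcp [0.5104 0.3073 0.2612] j [ 46.6  17.9  -0.1  -0.  -72.2 -61.5] F [-0.2 -0.6 -2. ] w 6.35
shift cm (tool, now) [ 30.46 -11.41   4.17] | turn deg [-0.   -0.2  82.06] | shift in target axes [ -7.09 -31.76   4.12]
```

View pics/w16.png

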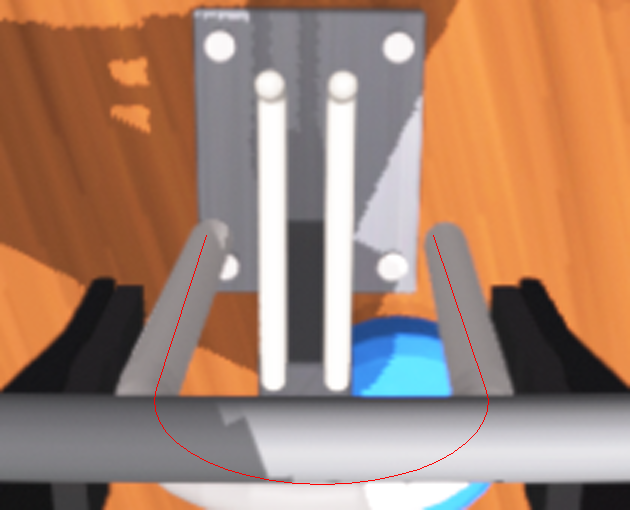

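```bash
python3 -m jog '[[1.5,-0.5,0,0,0,0],[3,-1.15,0,0,0,0],[3,-1.15,0,0,0,0],[3,-1.15,0,0,0,0],[3,-1.15,0,0,0,0]]'
python3 -m jog '[[3,-1.15,0,0,0,0],[3,-1.15,0,0,0,0],[3,-1.15,0,0,0,0],[3,-1.15,0,0,0,0],[3,-1.15,0,0,0,0]]'
python3 -m jog '[[2,-0.55,0,0,0,6.8],[0,0,0,0,0,6.8],[0,0,0,0,0,6.8],[0,0,0,0,0,6.8],[0,0,0,0,0,6.8]]'
python3 -m jog '[[0,0,0,0,0,6.8],[0,0,0,0,0,6.8],[0,0,0,0,0,6.8],[0,0,0,0,0,6.8],[0,0,0,0,0,6.8]]'
python3 -m jog '[[0,0,0,0,0,6.8],[0,0,0,0,0,6.8],[0,0,0,0,0,0.5],[0,0,0,0,0,0],[0,0,0,0,0,0]]'
python3 -c "
from h import *
R=tgt(83,0);togo([.542,-.0165,.20],R)
s=sense();o=s['tcp_pos']+up*.022
c=capture('wrist');cv2.imwrite('pics/w17f.png',c['frame'][:,:,::-1]);ov(c,'w17',o,Uvert(173),150,120,210,170,3)
c=capture('side');crop(c,'s17',190,115,100,110,6)"
```

```text
time_s: 18.43
tcp_pos: [0.5248, 0.1618, 0.2609]
ee_rot: [[-0.257, -0.966, -0.003], [-0.966, 0.257, -0.003], [0.004, 0.003, -1.0]]
wrist_force: [0.1, -0.3, -1.8]
gripper_width: 0.729
time_s: 18.85
tcp_pos: [0.5415, 0.0021, 0.2612]
ee_rot: [[-0.258, -0.966, -0.004], [-0.966, 0.258, -0.002], [0.003, 0.003, -1.0]]
wrist_force: [-0.5, 1.1, -2.1]
gripper_width: 0.726
time_s: 19.27
tcp_pos: [0.5417, -0.0175, 0.261]
ee_rot: [[-0.758, -0.652, -0.004], [-0.652, 0.758, -0.002], [0.004, 0.001, -1.0]]
wrist_force: [-0.2, -0.4, -1.4]
gripper_width: 0.727
time_s: 19.68
tcp_pos: [0.5417, -0.0171, 0.261]
ee_rot: [[-0.993, -0.117, -0.004], [-0.117, 0.993, -0.002], [0.004, -0.001, -1.0]]
wrist_force: [-0.2, -0.4, -1.9]
gripper_width: 0.726
time_s: 20.1
tcp_pos: [0.5424, -0.0167, 0.262]
ee_rot: [[-0.993, 0.12, -0.002], [0.12, 0.993, -0.001], [0.002, -0.002, -1.0]]
wrist_force: [-0.2, 0.2, -1.3]
gripper_width: 0.726
t 20.1 tcp [ 0.5424 -0.0167  0.262 ] j [  15.4   12.5   -7.4    0.   -70.2 -112.3] F [-0.2  0.2 -1.3] w 6.32
shift cm (tool, now) [0.04 0.03 6.2 ] | turn deg [-0.09 -0.1   0.11] | shift in target axes [0.05 0.02 6.2 ]
```

View pics/w17.png

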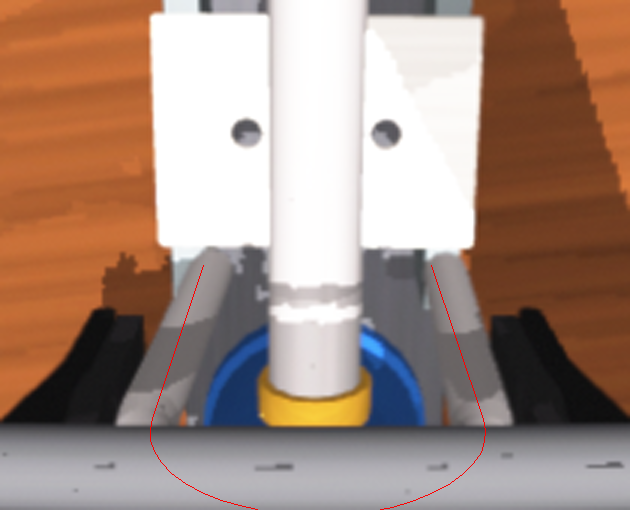

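View pics/s17.png

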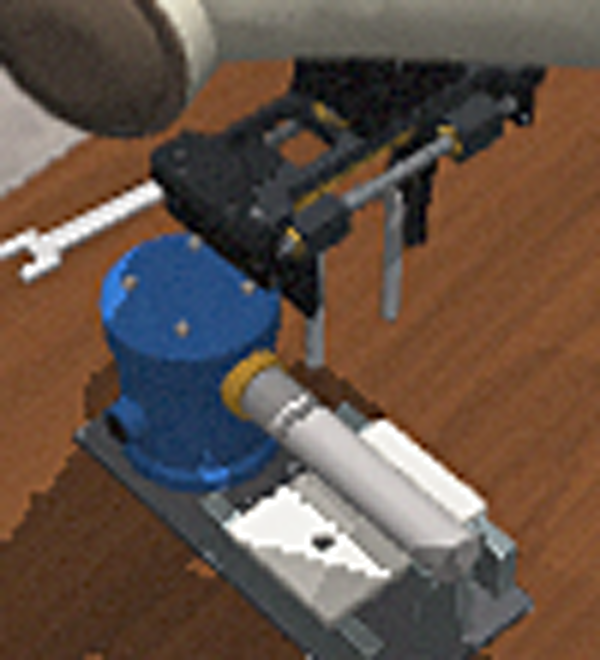

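View pics/w17f.png

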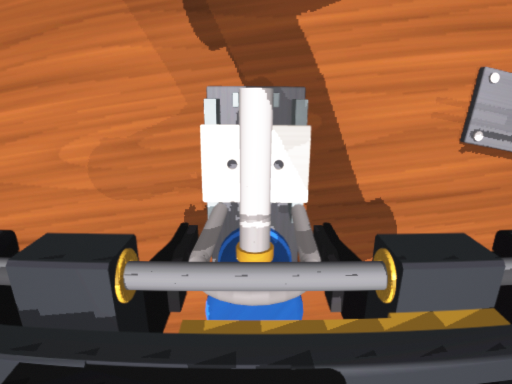

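```bash
python3 -m jog '[[0,0,1.4,3,0,0],[0,0,1.4,0,0,0],[0,0,1.4,0,0,0],[0,0,1.3,0,0,0],[0,0,0.5,0,0,0]]'
python3 -m jog '[[0,0,0,0,0,0],[0,0,0,0,0,0],[0,0,0,0,0,0],[0,0,0,0,0,0],[0,0,0,0,0,0]]'
python3 -c "
from h import *
R=tgt(83,0)@Ro.from_rotvec([3,0,0],degrees=True).as_matrix();togo([.542,-.0165,.12],R)
s=sense();o=s['tcp_pos']+up*.022
c=capture('wrist');ov(c,'w18',o,Uvert(173),170,100,170,170,4)
c=capture('side');crop(c,'s18',190,115,100,110,7)"
```

```text
time_s: 20.62
tcp_pos: [0.5414, -0.019, 0.2009]
ee_rot: [[-0.993, 0.121, -0.01], [0.121, 0.991, -0.053], [0.004, -0.054, -0.999]]
wrist_force: [-0.4, -0.3, -1.9]
gripper_width: 0.728
time_s: 21.03
tcp_pos: [0.5431, -0.0187, 0.2038]
ee_rot: [[-0.993, 0.122, -0.005], [0.122, 0.991, -0.053], [-0.002, -0.053, -0.999]]
wrist_force: [0.4, -0.1, -1.8]
gripper_width: 0.72
t 21.03 tcp [ 0.5431 -0.0187  0.2038] j [  16.8   15.1  -13.8    3.2  -62.3 -115.3] F [ 0.4 -0.1 -1.8] w 6.26
shift cm (tool, now) [0.15 0.65 8.35] | turn deg [-0.02  0.09 -0.02] | shift in target axes [0.14 0.65 8.35]
```

View pics/w18.png

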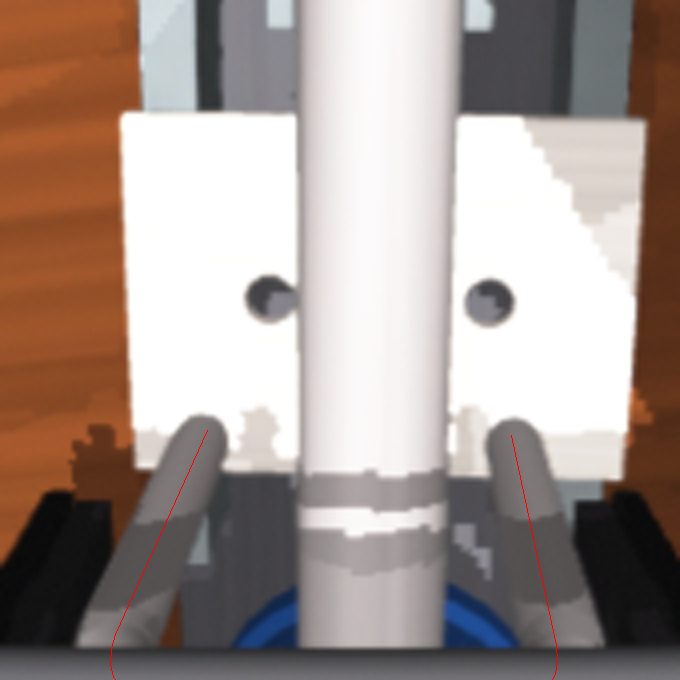

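View pics/s18.png

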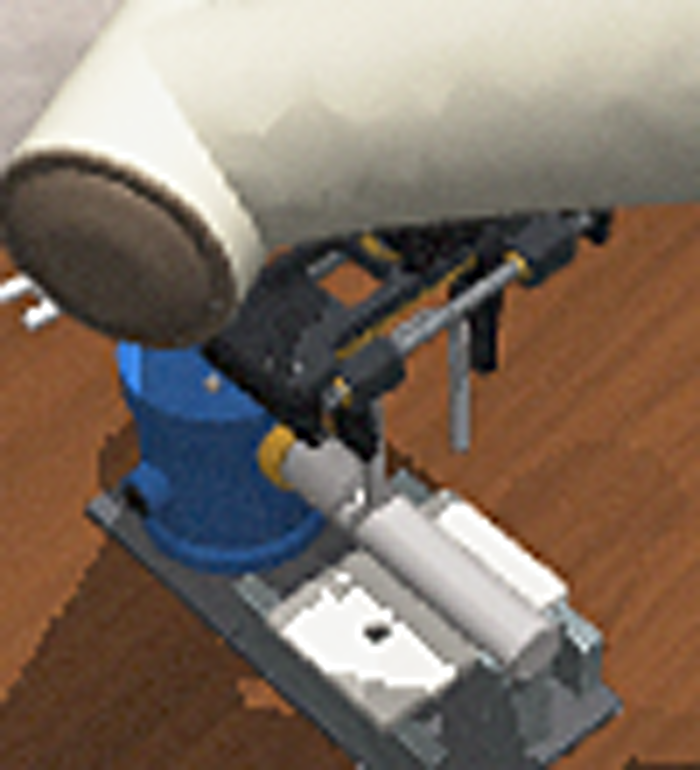

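```bash
python3 -m jog '[[0.1,0.2,0,0,0,0],[0,0.07,1.3,0,0,0],[0,0.07,1.3,0,0,0],[0,0.07,1.3,0,0,0],[0,0.05,0.9,0,0,0]]'
python3 -m jog '[[0,0,0.5,0,0,0],[0,0,0,0,0,0],[0,0,0,0,0,0],[0,0,0,0,0,0],[0,0,0,0,0,0]]'
python3 -c "
from h import *
R=tgt(83,0)@Ro.from_rotvec([3,0,0],degrees=True).as_matrix();togo([.542,-.0165,.12],R)
s=sense();o=s['tcp_pos']+up*.022
c=capture('wrist');ov(c,'w19',o,Uvert(173),170,100,170,170,4)
c=capture('side');crop(c,'s19',200,145,90,90,8)"
```

```text
time_s: 21.55
tcp_pos: [0.5414, -0.0166, 0.1537]
ee_rot: [[-0.992, 0.122, -0.008], [0.122, 0.991, -0.053], [0.001, -0.053, -0.999]]
wrist_force: [0.6, 1.1, -1.9]
gripper_width: 0.728
time_s: 21.97
tcp_pos: [0.5425, -0.0168, 0.1506]
ee_rot: [[-0.993, 0.122, -0.005], [0.122, 0.991, -0.053], [-0.002, -0.053, -0.999]]
wrist_force: [0.1, 0.0, -2.1]
gripper_width: 0.726
t 21.97 tcp [ 0.5425 -0.0168  0.1506] j [  17.    17.9  -18.3    3.4  -55.  -116. ] F [ 0.1  0.  -2.1] w 6.32
shift cm (tool, now) [0.06 0.19 3.06] | turn deg [-0.02  0.1  -0.01] | shift in target axes [0.05 0.19 3.06]
```

View pics/w19.png

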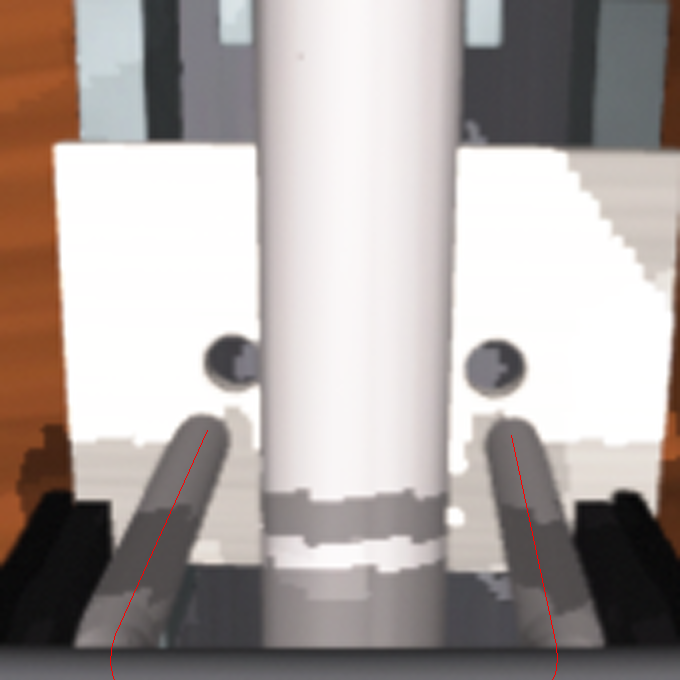

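View pics/s19.png

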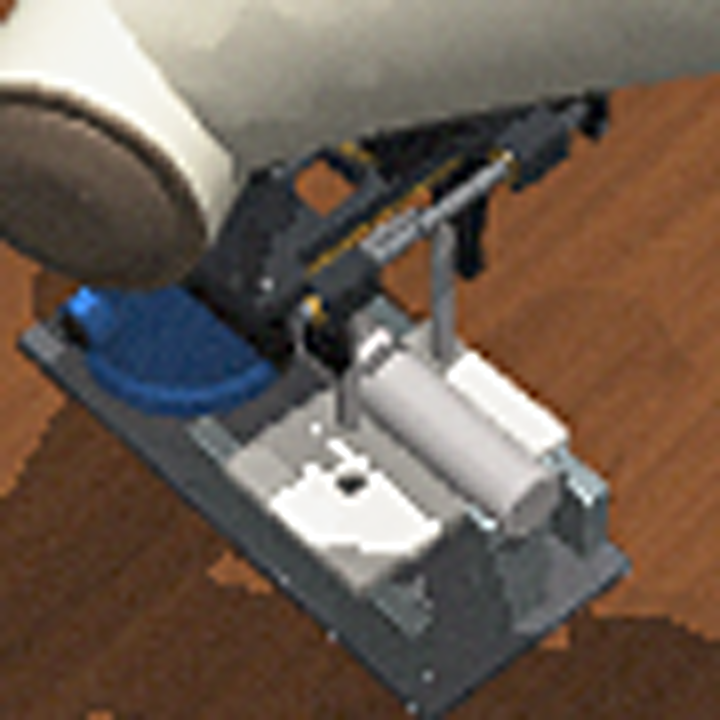

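```bash
python3 -c "
from h import *
c=capture('wrist');f=lambda p:(np.array(p,float)+.5)/4-.5+[170,100]
h=p2w(c,f([(234,364),(496,367)]),.06);print(h.round(4),h.mean(0).round(4),np.linalg.norm(h[0]-h[1]))
print(np.degrees(np.arctan2(*(h[0]-h[1])[[1,0]])))
e=p2w(c,f([(206,430),(513,434)]),.0976);print(e.round(4),e.mean(0).round(4),np.linalg.norm(e[0]-e[1]),np.degrees(np.arctan2(*(e[0]-e[1])[[1,0]])))
print(sense()['tcp_pos'])"
```

```text
[[ 0.5377 -0.0436  0.06  ]
 [ 0.5441  0.0098  0.06  ]] [ 0.5409 -0.0169  0.06  ] 0.05379001107663786
-96.84637674933026
[[ 0.5388 -0.0438  0.0976]
 [ 0.5453  0.0103  0.0976]] [ 0.542  -0.0168  0.0976] 0.0545170934081482 -96.79022570657372
[ 0.54217233 -0.01687485  0.15029197]
```

```bash
python3 -m jog '[[0.08,0.04,0.8,0,0,0],[0,0.04,0.8,0,0,0],[0,0.04,0.8,0,0,0],[0,0.03,0.6,0,0,0],[0,0,0,0,0,0]]'
python3 -c "
from h import *
R=tgt(83,0)@Ro.from_rotvec([3,0,0],degrees=True).as_matrix();togo([.541,-.0167,.11],R)
s=sense();o=s['tcp_pos']+up*.022
c=capture('wrist');ov(c,'w20',o,Uvert(173),170,100,170,170,4)"
```

```text
time_s: 22.53
tcp_pos: [0.5397, -0.0173, 0.1176]
ee_rot: [[-0.992, 0.122, -0.011], [0.123, 0.991, -0.054], [0.004, -0.055, -0.998]]
wrist_force: [0.4, 0.4, -1.7]
gripper_width: 0.726
t 22.53 tcp [ 0.5397 -0.0173  0.1176] j [  17.    20.   -20.8    3.6  -50.8 -116.3] F [ 0.4  0.4 -1.7] w 6.31
shift cm (tool, now) [-0.12  0.11  0.75] | turn deg [-0.13 -0.23 -0.03] | shift in target axes [-0.12  0.11  0.75]
```

View pics/w20.png

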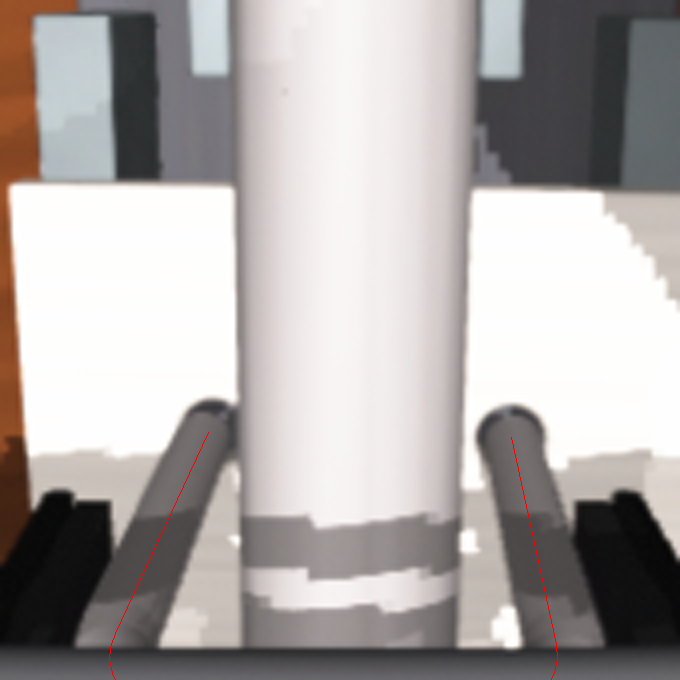

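```bash
python3 -m jog '[[0,0.02,0.3,0,0,0],[0,0.02,0.3,0,0,0],[0,0.02,0.3,0,0,0],[0,0,0,0,0,0],[0,0,0,0,0,0]]'
python3 -m jog '[[0,0.02,0.3,0,0,0],[0,0.02,0.3,0,0,0],[0,0,0,0,0,0],[0,0,0,0,0,0],[0,0,0,0,0,0]]'
python3 -c "
from h import *
R=tgt(83,0)@Ro.from_rotvec([3,0,0],degrees=True).as_matrix();togo([.541,-.0167,.1],R)
s=sense();o=s['tcp_pos']+up*.022
c=capture('wrist');ov(c,'w21',o,Uvert(173),170,100,170,170,4)"
```

```text
time_s: 23.0
tcp_pos: [0.5411, -0.0168, 0.1106]
ee_rot: [[-0.993, 0.122, -0.007], [0.122, 0.991, -0.053], [0.0, -0.053, -0.999]]
wrist_force: [0.3, -0.3, -2.0]
gripper_width: 0.728
time_s: 23.42
tcp_pos: [0.5411, -0.0168, 0.1047]
ee_rot: [[-0.993, 0.122, -0.006], [0.122, 0.991, -0.053], [-0.0, -0.053, -0.999]]
wrist_force: [-0.2, -0.0, -1.5]
gripper_width: 0.727
t 23.42 tcp [ 0.5411 -0.0168  0.1047] j [  17.    20.9  -21.7    3.7  -48.8 -116.5] F [-0.2 -0.  -1.5] w 6.32
shift cm (tool, now) [0.01 0.03 0.47] | turn deg [-0.06  0.   -0.02] | shift in target axes [0.01 0.03 0.47]
```

View pics/w21.png

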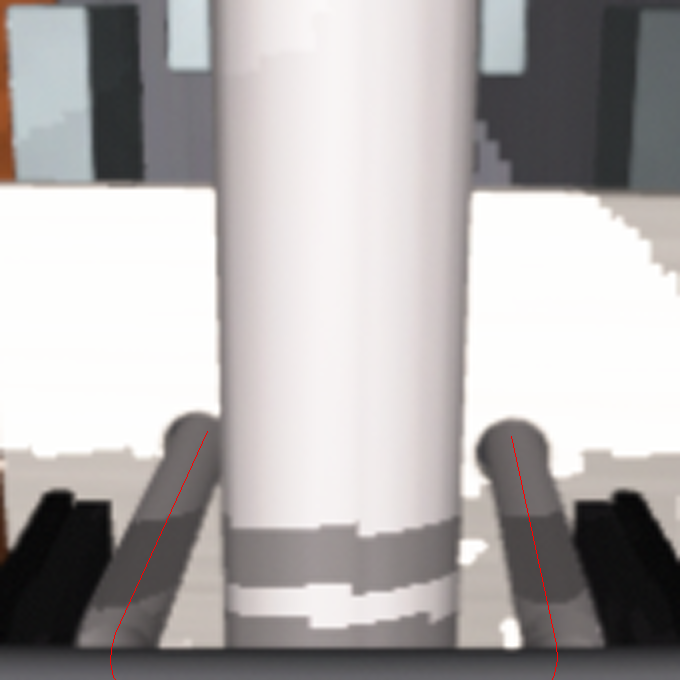

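```bash
python3 -m jog '[[0,0.01,0.25,0,0,0],[0,0.01,0.25,0,0,0],[0,0.01,0.25,0,0,0],[0,0.01,0.25,0,0,0],[0,0,0,0,0,0]]'
python3 -m jog '[[0,0.01,0.25,0,0,0],[0,0.01,0.25,0,0,0],[0,0.01,0.25,0,0,0],[0,0.01,0.25,0,0,0],[0,0,0,0,0,0]]'
```

```text
time_s: 23.88
tcp_pos: [0.5408, -0.017, 0.094]
ee_rot: [[-0.992, 0.122, -0.007], [0.122, 0.991, -0.053], [0.001, -0.054, -0.999]]
wrist_force: [0.6, 0.4, -0.9]
gripper_width: 0.726
time_s: 24.3
tcp_pos: [0.5407, -0.0171, 0.084]
ee_rot: [[-0.992, 0.122, -0.007], [0.122, 0.991, -0.053], [0.001, -0.054, -0.999]]
wrist_force: [-0.1, -0.3, -1.5]
gripper_width: 0.727
```

```bash
python3 -m jog '[[0,0.01,0.2,0,0,0],[0,0.01,0.2,0,0,0],[0,0.01,0.2,0,0,0],[0,0,0,0,0,0],[0,0,0,0,0,0]]'
python3 -m jog '[[0,0,0.1,0,0,0],[0,0,0.1,0,0,0],[0,0,0.1,0,0,0],[0,0,0,0,0,0],[0,0,0,0,0,0]]'
```

```text
time_s: 24.72
tcp_pos: [0.541, -0.0171, 0.0785]
ee_rot: [[-0.992, 0.122, -0.007], [0.122, 0.991, -0.053], [0.0, -0.053, -0.999]]
wrist_force: [-0.5, -0.3, -1.1]
gripper_width: 0.724
time_s: 25.13
tcp_pos: [0.541, -0.0172, 0.0756]
ee_rot: [[-0.992, 0.122, -0.007], [0.122, 0.991, -0.053], [0.0, -0.053, -0.999]]
wrist_force: [0.2, -1.1, -1.4]
gripper_width: 0.728
```

```bash
python3 -c "
from h import *
s=sense();o=s['tcp_pos']+up*.022
c=capture('side');ov(c,'s22',o,Uvert(173),205,150,80,70,9)"
```

```text
(no output)
```

View pics/s22.png

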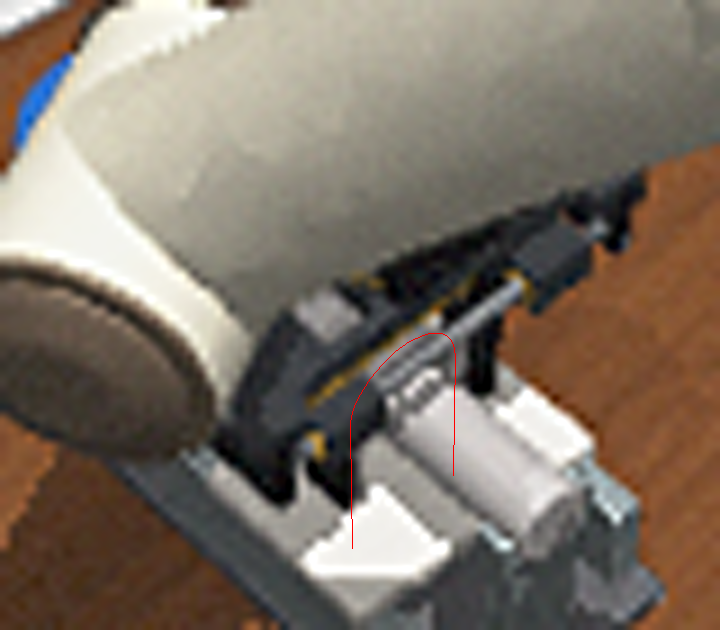

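```bash
python3 -m jog '[[0,0,0.1,0,0,0],[0,0,0.1,0,0,0],[0,0,0,0,0,0],[0,0,0,0,0,0],[0,0,0,0,0,0]]'
python3 -m jog '[[0,0,0.1,0,0,0],[0,0,0.05,0,0,0],[0,0,0,0,0,0],[0,0,0,0,0,0],[0,0,0,0,0,0]]'
```

```text
time_s: 25.6
tcp_pos: [0.5411, -0.0173, 0.0737]
ee_rot: [[-0.993, 0.122, -0.006], [0.122, 0.991, -0.053], [-0.0, -0.053, -0.999]]
wrist_force: [0.3, -0.3, -1.7]
gripper_width: 0.729
time_s: 26.02
tcp_pos: [0.541, -0.0174, 0.0722]
ee_rot: [[-0.993, 0.122, -0.006], [0.122, 0.991, -0.053], [-0.0, -0.053, -0.999]]
wrist_force: [0.8, -0.1, -1.9]
gripper_width: 0.725
```

```bash
python3 -m jog '[[0,0,0.05,0,0,0],[0,0,0.05,0,0,0],[0,0,0.05,0,0,0],[0,0,0,0,0,0],[0,0,0,0,0,0]]'
python3 -m jog '[[0,0,0.05,0,0,0],[0,0,0.05,0,0,0],[0,0,0,0,0,0],[0,0,0,0,0,0],[0,0,0,0,0,0]]'
```

```text
time_s: 26.43
tcp_pos: [0.5416, -0.0174, 0.0718]
ee_rot: [[-0.993, 0.122, -0.005], [0.122, 0.991, -0.053], [-0.002, -0.053, -0.999]]
wrist_force: [-1.0, 0.5, 5.0]
gripper_width: 0.731
time_s: 26.85
tcp_pos: [0.542, -0.0175, 0.0717]
ee_rot: [[-0.993, 0.121, -0.004], [0.121, 0.991, -0.053], [-0.003, -0.053, -0.999]]
wrist_force: [-4.5, 1.2, 9.6]
gripper_width: 0.726
```

```bash
python3 -m jog '[[0,0,-0.1,0,0,0],[0,0,0,0,0,0],[0,0,0,0,0,0],[0,0,0,0,0,0],[0,0,0,0,0,0]]' 8.7
python3 -m jog '[[0,0,0,0,0,0],[0,0,0,0,0,0],[0,0,0,0,0,0],[0,0,-0.5,0,0,0],[0,0,-1,0,0,0]]'
python3 -m jog '[[0,0,-2,0,0,0],[0,0,-2,0,0,0],[0,0,-2,0,0,0],[0,0,-3,0,0,0],[0,0,-3,0,0,0]]'
python3 -m jog '[[0,0,-3,-3,0,0],[3,0,-2,0,0,0],[4,0,0,0,0,0],[4,0,0,0,0,0],[2,0,0,0,0,0]]'
python3 -c "
from h import *
o=np.array([.541,-.0172,.095])
c=capture('side');ov(c,'s23',o,Uvert(173),205,130,90,90,8)
c=capture('wrist');cv2.imwrite('pics/w23.png',c['frame'][:,:,::-1])
c=capture('top');cv2.imwrite('pics/t23.png',c['frame'][:,:,::-1])"
```

```text
time_s: 27.27
tcp_pos: [0.5409, -0.0175, 0.0704]
ee_rot: [[-0.992, 0.122, -0.007], [0.122, 0.991, -0.053], [0.0, -0.053, -0.999]]
wrist_force: [-0.5, 1.2, -0.5]
gripper_width: 0.972
time_s: 27.68
tcp_pos: [0.5402, -0.0169, 0.0851]
ee_rot: [[-0.992, 0.122, -0.009], [0.122, 0.991, -0.054], [0.003, -0.054, -0.999]]
wrist_force: [0.2, 0.1, -0.2]
gripper_width: 1.002
time_s: 28.1
tcp_pos: [0.5415, -0.0104, 0.2074]
ee_rot: [[-0.993, 0.122, -0.007], [0.122, 0.991, -0.053], [0.0, -0.053, -0.999]]
wrist_force: [0.0, 1.2, -0.0]
gripper_width: 1.001
time_s: 28.52
tcp_pos: [0.4094, 0.0068, 0.2566]
ee_rot: [[-0.992, 0.122, 0.001], [0.122, 0.992, 0.001], [-0.001, 0.001, -1.0]]
wrist_force: [-0.4, 0.1, -0.8]
gripper_width: 1.0
```

View pics/s23.png

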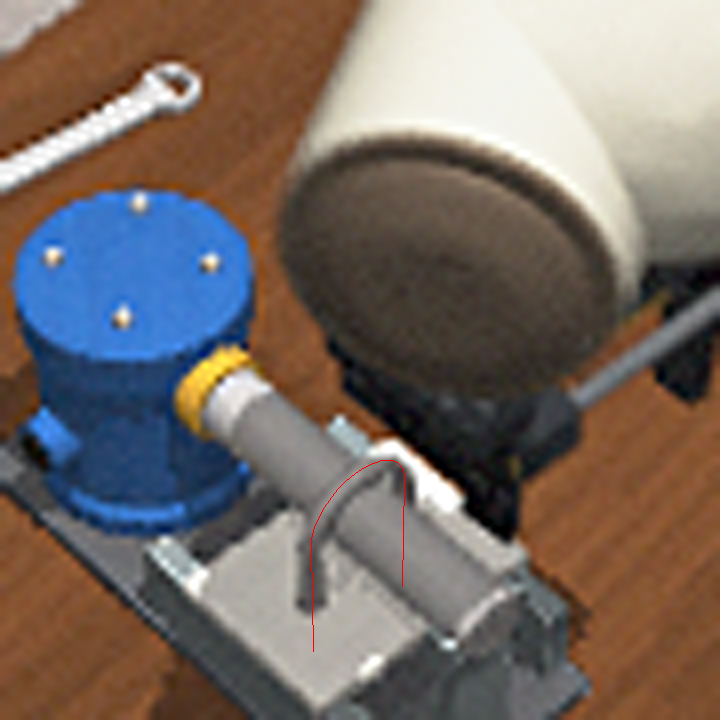

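View pics/w23.png

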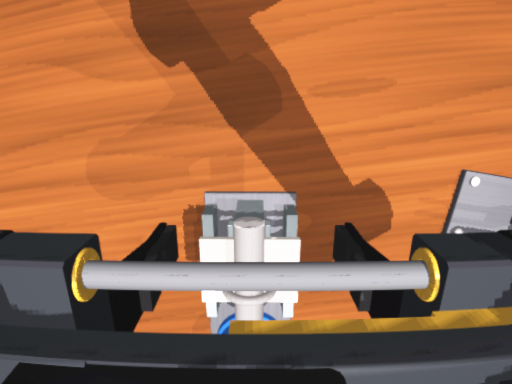

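View pics/t23.png

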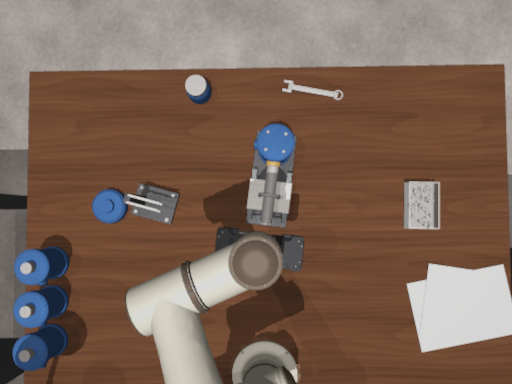

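```bash
python3 -m jog '[[0,0,0,0,0,0],[0,0,0,0,0,0],[0,0,0,0,0,0],[0,0,0,0,0,0],[0,0,0,0,0,0]]'; python3 -c "
from station import *
print(finish_job())"
```

```text
time_s: 29.08
tcp_pos: [0.4135, 0.0071, 0.2551]
ee_rot: [[-0.992, 0.123, -0.001], [0.123, 0.992, -0.001], [0.001, -0.002, -1.0]]
wrist_force: [-0.3, 0.5, 0.0]
gripper_width: 1.001
the job is handed in; nothing more can be done
None
```

I picked the U-bolt up by both legs with the tool tilted, hung it on the two prongs and let go. I then regripped it from above, lowered it around the pipe and through the plate's holes, and released it. The job was handed in at about 29 s of the 72 s allowed; no verdict was reported.

**Last checks**
- **Seating:** Wrist force rose only at the very end, to about 5–10 N with the U-bolt's origin estimated at 94–95 mm. That is where the crown should rest on the pipe.
- **Side picture after letting go:** The crown sits on the pipe within about 1–2 mm of a drawn model at 95 mm height, and the near leg goes into the plate. The far leg is hidden behind the pipe; just before insertion the wrist picture showed both leg ends over their holes.
- **Bystanders:** The screw bin and cover look unmoved in the top picture, judged by eye. The arm was standing clear with the gripper open and wrist force near zero.

**What disagreed**
- After the regrip the U-bolt sat about 3–4° askew in the jaws. I corrected that with a 3° tool tilt before lowering it, and it then went through the holes with no force felt.
- I did not measure its final tilt separately.

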